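Clear the broken slide feet out of the console's accessory track

TASK

Two slide feet have snapped off inside the T-slot track on the sloped console. Lift off the strip holder lying across the track and lay it flat in the empty green tray, then take the wooden-gripped slot scraper from its rest, let its foot into the track at the loading gap and push it along under the lips until both broken feet have dropped out of the open lower end into the trough. Stand the scraper upright back in its rest, and leave everything else on the console undisturbed.

Things in the scene. Friction and masses are not known exactly. Their poses are not given: they have to be found in the camera images.
- console: Fixed console. Origin: middle of the lower front edge of its grey face, 45 above the table; x up the slope, y left, z square out of the face. The face, 900 wide, 360 long, rises away from the robot at 0.18 rad. Before and below that edge runs a level trough 85 wide, floor 4 and front wall 35 above the table. Along the upper edge an instrument panel with a hook rail, 185 above the table.
- track: Fixed aluminium T-slot track on the face, 230 x 60 x 23 high. Origin: underside, centre line, at the open lower end, 12 out over the trough; x along the slot to the closed end, z square out of the face. Cavity z 4 to 17, 30 wide; over it, lips z 17 to 23 leave a mouth 15 wide. Lips end at x = 165; from 165 to 220 is the loading gap, 36 wide, open above, floor z = 4. Solid beyond 220.
- scraper: Loose slot scraper, 115 tall, 180 g, upright in its rest. Origin: middle of the foot's underside; z up the stem, x along the foot. Steel T foot 32 (x) by 24 (y, ends 18) by 8 thick; stem 10 across up to z = 40; wooden grip z 40 to 115, 34 (x) by 22 (y). Works either way round. Carried 2 to 3 above the slot floor, foot along the slot, it runs clear under the lips.
- rest: Fixed scraper rest on the face, left or right of the track: dark base plate 74 (x) by 66 (y), blue-walled open well 42 (x) by 34 (y) inside, floor z = 4, walls 8 thick up to z = 18. Origin: middle of the underside; z square out of the face. The foot stands on the well's floor, long side along x.
- tray: Fixed empty green strip tray on the face, on the other side of the track from the rest: outside 110 (x) by 176 (y), 14 high, walls and floor 4 thick, inside 102 by 168. Origin: middle of its underside; z square out of the face.
- holder: Loose cream strip holder lying across the top of the track, 28 (x) by 140 (y) by 12 high (z), 50 g: an open channel, side lips 4 thick, a paper strip in it. Origin: middle of its underside; long axis y.
- scrap_a: First loose broken-off cream slide foot inside the slot, nearer the open end: 18 along the slot, 22 wide, 8 thick, with a stub 9 wide up to 15 in the mouth. Origin: middle of its underside. About 20 g.
- scrap_b: Second loose broken-off cream slide foot, in the slot between the first one and the loading gap: 16 along the slot, 22 wide, 9 thick, stub 9 wide up to 13. Origin: middle of its underside. About 20 g.
- spare_left: Another cream strip holder of the same size lying on the face alongside the track, about 10 to 20 from its left side, long axis (y) roughly along the track; leave alone. Origin: middle of its underside.
- spare_right: The same on the right side of the track; leave alone. Origin: middle of its underside.
- microphone: Black bakelite desk microphone, base 80 (x) by 100 (y), 116 tall, standing on the upper part of the face; leave alone. Origin: middle of its underside.
- stapler: Chrome stapler, 36 (x) by 130 (y), 50 tall, on the upper part of the face; leave alone. Origin: middle of its underside.
- ashtray: Green glass ashtray, 100 across, 34 tall, on the upper part of the face; leave alone. Origin: middle of its underside.
- mug: White mug, 72 across, 78 tall, handle at +y, on the upper part of the face; leave alone. Origin: middle of its underside.
Not all that is in view belongs to the job. What is meant by the scraper is not orange, pink or purple, and is the larger of those in its own colour.

How it is judged:
On the way, in this order (a step that is already met when the one before it is completed fails the run):
1. the strip holder that lay across the track lies flat in the green tray (x of holder in the frame of tray between -0.041 and 0.041 m and y of holder in the frame of tray between -0.025 and 0.025 m and z of holder in the frame of tray between -0.003 and 0.009 m and angle between the z axis of holder and the z axis of tray, either way round below 0.12 rad), for 0.2 s.
2. the scraper's foot is in the slot under the lips, past the loading gap (x of scraper in the frame of track between -0.02 and 0.15 m and y of scraper in the frame of track between -0.006 and 0.006 m and z of scraper in the frame of track between 0.001 and 0.011 m), for 0.1 s.
3. both broken slide feet have dropped into the trough (x of scrap_a in the frame of console between -0.098 and 0.006 m and y of scrap_a in the frame of console between -0.447 and 0.447 m and height (world z) of each of scrap_a, scrap_b below 0.036 m and x of scrap_b in the frame of console between -0.098 and 0.006 m and y of scrap_b in the frame of console between -0.447 and 0.447 m), for 0.2 s.
At the end, for the whole second after the job is handed in: Both broken feet lie in the trough, lower than 36 mm above the work surface; the strip holder lies flat (within 7 degrees) inside the green tray; the scraper stands in its rest's well, foot within 6 mm of the floor, within 0.2 rad of square; all are at rest (all of step 1 and all of step 3 and x of scraper in the frame of rest between -0.011 and 0.011 m and y of scraper in the frame of rest between -0.011 and 0.011 m and z of scraper in the frame of rest between -0.003 and 0.01 m and angle between the z axis of scraper and the z axis of rest, either way round below 0.2 rad and linear speed of each of holder, scraper, scrap_a, scrap_b below 0.02 m/s); the robot touches nothing.
It fails at once if the microphone is shifted by more than 20 mm (distance of microphone from where it was at the start of the episode above 0.02 m).
It fails at once if the stapler is shifted by more than 20 mm (distance of stapler from where it was at the start of the episode above 0.02 m).
It fails at once if the ashtray is shifted by more than 20 mm (distance of ashtray from where it was at the start of the episode above 0.02 m).
It fails at once if the mug is shifted by more than 20 mm (distance of mug from where it was at the start of the episode above 0.02 m).
It fails at once if a strip holder lying beside the track is shifted by more than 20 mm (distance of any of spare_left, spare_right from where it was at the start of the episode above 0.02 m).
It also fails if it takes over 72 s, if anything falls off the work surface, if the arm or the gripper's body presses on something with over 40 N, if the wrist force passes 120 N, or if a joint passes its speed limit or range.

ROBOT

A 6-joint arm with a two-finger parallel gripper is mounted at the origin on the work surface. World frame = base frame: x ahead of the robot, y to its left, z up, the work surface at z = 0. Lengths are in m, angles in rad, forces in N, time in s.
With the tool pointing down it reaches from about 0.375 to 0.9 m from the base axis. Payload 3.1 kg.
Tool frame: the origin (TCP) lies midway between the tips of the shut fingers; the grasp point (between the pads) lies 19 mm behind it; z points along the fingers, y is the direction in which the jaws open and shut (so a half turn about z gives the same grasp; the last joint's range is limited). The gripper opens to 87 mm and grips with 3 to 60 N. Pads are 19 mm wide; open, the fingers measure 117 mm over their backs; the gripper's body (75 mm by 190 mm) begins 51 mm behind the grasp point.
Start: joints at [1.083, 0.527, 1.433, -0, 1.181, -0.178], TCP at [0.191, 0.595, 0.223] pointing down, gripper open.
Joint ranges: [-3.08, 3.08], [-0.75, 2.2], [0.22, 2.44], [-1.43, 4.57], [0, 2.65], [-2.85, 2.85]. Speed limits (rad/s): [2.79, 2.79, 3.14, 3.14, 3.14, 3.14].

INTERFACE

Orientations are given as a unit quaternion [x, y, z, w].
In Python, from rig import robot gives the robot as it stands.
- The arm moves only by the tool move_arm, never from a script. Its argument "rows" is one flat list of numbers, 7 for each row, row after row: the shift along the world's x, y, z in mm, then the turn, a rotation vector about the world's x, y, z in rad, then the closure, from 0 (fully open) to 1 (shut). A call has 1 to 12 rows; each row shifts and turns the commanded pose from where the row before left it; what a row does not reach is not made up. A row lasts 1/10 s, in which the tool goes at most 50 mm and 8.59 degrees, less where a joint would pass 70% of its speed; a pose out of reach is approached as far as the arm can. A call with a gripper value outside its range is refused whole. The fingers move at their own pace and stop on an object; "grip_force" is the grip in N (left out, the last holds). Time passes only in rows, so rows that do not move let the fingers close. It gives the time, the measured TCP pose, the force and the opening at its end, in the units of the state.
- robot.get_obs(): the state, without advancing time (a new reading comes with each control period).
- robot.camera(name): name is "scene" or "side" or "wrist"; returns a dict with "color" (480x640x3 uint8, red, green, blue), "z_map" (480x640 float32, m along the optical axis (not along the pixel's ray), 0 where there is no reading), "camera_matrix" (3x3 intrinsics, pixels), "R" (3x3) and "t" (3): a world point X has camera coordinates R X + t; the wrist camera has in their place "tool_from_camera" (4x4, takes a point from camera to tool coordinates, whose origin is the TCP and whose axes are the flange's). Camera axes: x right, y down, z forward; pixel columns grow to the right and rows downward; lengths in m; the calibration is good to about 2 mm. The wrist camera is an equidistant fisheye: a pixel r from the principal point sees the ray r / f radians off the axis. A picture is of the moment at which its call begins: read the wrist's pose just before it.
- robot.hand_in(): hands the job in, once; it reports no verdict.
Trained networks look in the newest picture that a camera, given by its name, has taken for a name from the list of things; names that differ only in an ending like _2 or _b are one class to them, and where a whole thing is asked for, a point or a joint stands for the part that bears it (a point fixed in the world has none). Each returns a list of dicts, best first, with "conf" (0 to 1); they miss things now and then, are a little off and sometimes report something else, mostly with a low value. They report only what shows in the picture. A call takes as long as a camera call. They do not tell look-alikes from the thing itself.
- robot.search_frame(camera, thing): "at" ([column, row] in pixels, amid what is visible of it).
- robot.spot_point(camera, thing): "at" ([column, row] in pixels: a listed point, or the origin of a listed thing).
The state is a dict: "time": time; "q": joint angles; "joint_velocities": joint speeds; "joint_torque": joint torques, N m; "position": TCP position; "tool_rot": TCP orientation; "ft_force": force on the tool from outside, world axes, zero at the start; "moment": the same for the moment, N m; "grip_width": finger opening in m.
Only numpy, scipy, OpenCV 4.12 (cv2) and the standard library are available. Lean on these libraries where they do the work, as an engineer would, in place of code of your own. Each camera call takes 0.05 s, during which the arm holds its last target.

## Working session

There is one attempt and no reset: what is moved stays moved. The work goes in short steps, Python scripts to look and compute and a tool call to move; the robot and the scene stay as the last step left them, time stands still between calls to the robot, and variables do not carry over. Pictures are saved under pics/ and viewed, and the job is handed in when it is done.

Besides the shell and the picture viewer there is one more tool, called after ">>>" by a JSON object that holds its "api" and its "payload". move_arm: Moves the arm, as the interface text tells. Its arguments: {"type":"object","properties":{"rows":{"type":"array","items":{"type":"number"}},"grip_force":{"type":"number"}},"required":["rows"]}

```bash
mkdir -p pics; ls
python3 - <<'E'
from rig import robot
import cv2,numpy as np
print(robot.get_obs())
for n in("scene","side","wrist"):
    c=robot.camera(n); cv2.imwrite(f"pics/{n}0.png",c["color"][:,:,::-1])
    np.savez(f"{n}0.npz",**c)
    print(n,c["camera_matrix"].tolist(),[ (k,np.round(c[k],4).tolist()) for k in c if k in("R","t","tool_from_camera")])
    for th in ["scraper","rest","tray","holder","track","scrap_a","console"]:
        print(th,[(np.round(d["at"]).tolist(),round(d["conf"],2)) for d in robot.spot_point(n,th)])
E
```

```text
pics
{'time': 0.0, 'q': array([ 1.08250191e+00,  5.28484429e-01,  1.43393238e+00, -3.91648753e-05,
        1.18141227e+00, -1.78537998e-01]), 'joint_velocities': array([-4.57990762e-05, -1.17100959e-04,  4.69592906e-04, -1.35029390e-03,
        1.80303482e-03,  1.42078527e-03]), 'joint_torque': array([-1.17540923e-03, -4.40052545e+01, -1.76586431e+01,  6.31208997e-02,
        5.82629757e-02, -1.56491142e-04]), 'position': array([0.19016053, 0.59457288, 0.22155087]), 'tool_rot': array([ 1.54252304e-01,  9.88030858e-01, -1.06255765e-03, -3.48849399e-04]), 'ft_force': array([-0.07242787,  0.25786099, -0.65341394]), 'moment': array([-0.01075065,  0.04305257, -0.031229  ]), 'grip_width': 0.08683076237128225}
scene [[435.0089684169936, 0.0, 316.6570920111974], [0.0, 435.0089684169936, 241.80461350296704], [0.0, 0.0, 1.0]] [('R', [[0.0291, 0.9995, -0.0123], [0.8389, -0.0311, -0.5434], [-0.5435, 0.0055, -0.8394]]), ('t', [-0.1502, -0.3956, 1.3929])]
scraper [([337.0, 205.0], 0.82), ([454.0, 209.0], 0.65), ([386.0, 274.0], 0.63), ([466.0, 171.0], 0.57), ([406.0, 167.0], 0.53)]
rest [([387.0, 
[... 550 characters left out ...]
230.0], 0.59), ([152.0, 238.0], 0.53)]
rest [([439.0, 240.0], 0.28), ([377.0, 276.0], 0.22)]
tray [([483.0, 315.0], 0.57)]
holder [([389.0, 267.0], 0.59)]
track [([357.0, 294.0], 0.95), ([380.0, 280.0], 0.61)]
scrap_a [([391.0, 217.0], 0.74), ([377.0, 279.0], 0.57)]
console [([346.0, 282.0], 0.58)]
wrist [[371.64829954431775, 0.0, 317.04389747837143], [0.0, 371.64829954431775, 247.2656070786141], [0.0, 0.0, 1.0]] [('tool_from_camera', [[0.0, -0.9611, -0.2761, 0.0751], [1.0, 0.0001, -0.0002, -0.0], [0.0002, -0.2761, 0.9611, -0.1613], [0.0, 0.0, 0.0, 1.0]])]
scraper [([314.0, 287.0], 0.85), ([299.0, 385.0], 0.62), ([178.0, 314.0], 0.43)]
rest []
tray []
holder []
track []
scrap_a []
console []
```

View pics/scene0.png

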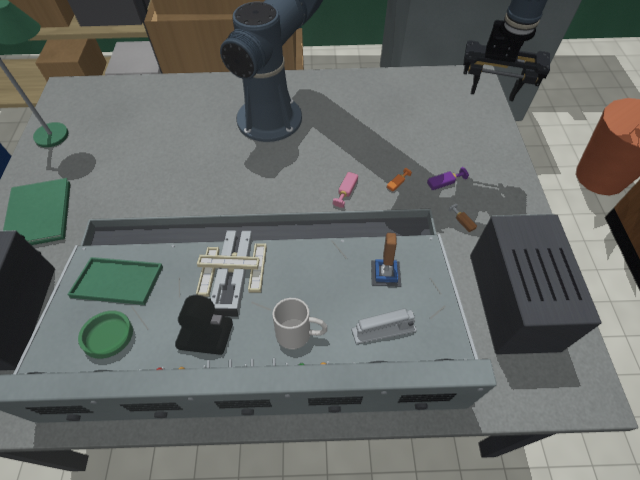

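View pics/side0.png

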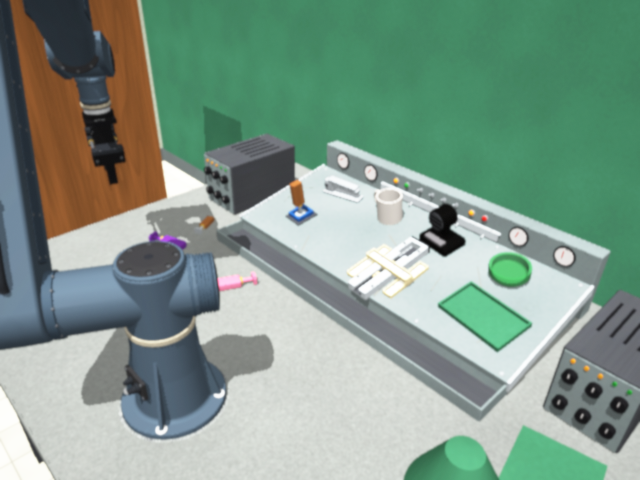

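View pics/wrist0.png

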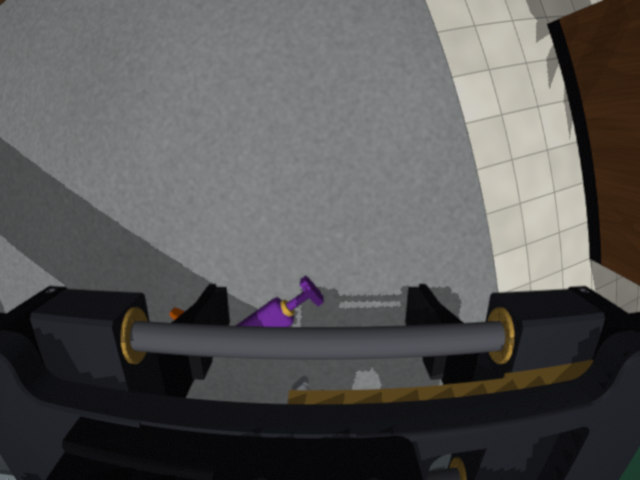

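Scene picture: the track is at (232,270) with a holder across it at (231,262). The spares are at (205,278) and (258,265), the tray at (115,281), and the rest at (386,272). Scraper candidates: brown upright in the rest (390,250), small brown lying (465,218), pink (346,190), orange (399,180), purple (448,180). I choose the upright brown one, as it is the larger of the brown pair, and check it in a crop.

```bash
cat > h.py <<'E'
import numpy as np,cv2
def world(c):
    K=c["camera_matrix"];z=c["z_map"]
    v,u=np.mgrid[0:480,0:640]
    P=np.stack([(u-K[0,2])/K[0,0]*z,(v-K[1,2])/K[1,1]*z,z],-1)
    return (P-c["t"])@c["R"]   # R^T (p-t)
def proj(c,X):
    p=np.asarray(X)@c["R"].T+c["t"];K=c["camera_matrix"]
    return p[...,:2]/p[...,2:]*K[0,0]+[K[0,2],K[1,2]]
def tozplane(c,uv,n,d):
    "ray pixel intersect plane n.X=d"
    K=c["camera_matrix"];r=np.array([(uv[0]-K[0,2])/K[0,0],(uv[1]-K[1,2])/K[0,0],1.])@c["R"]
    o=-c["R"].T@c["t"]; return o+r*(d-n@o)/(n@r)
E
python3 - <<'E'
from h import *
for n in("scene","side"):
    c=dict(np.load(n+"0.npz"));W=world(c)
    u0,v0,u1,v1=(60,200,480,360) if n=="scene" else (230,160,540,360)
    im=c["color"][v0:v1,u0:u1,::-1]
    if n=="scene":
        cv2.imwrite("pics/c1.png",cv2.resize(im[:, 0:220],None,fx=3.6,fy=3.6,interpolation=cv2.INTER_CUBIC))
        cv2.imwrite("pics/c2.png",cv2.resize(im[:100, 260:400],None,fx=5,fy=5,interpolation=cv2.INTER_CUBIC))
        # plane fit on grey face
        pts=W[245:350,80:460].reshape(-1,3)
        best=None;rng=np.random.default_rng(0)
        for _ in range(500):
            a=pts[rng.choice(len(pts),3)];nn=np.cross(a[1]-a[0],a[2]-a[0]);l=np.linalg.norm(nn)
            if l<1e-5:continue
            nn/=l;k=np.abs((pts-a[0])@nn)<.003
            if best is None or k.sum()>best.sum():best=k
        q=pts[best];m=q.mean(0);nn=np.linalg.svd(q-m)[2][2];nn*=np.sign(nn[2]);print(best.sum(),nn,nn@m,np.arcsin(np.hypot(nn[0],nn[1])),np.arctan2(-nn[1],-nn[0]))
    else: cv2.imwrite("pics/c3.png",cv2.resize(im,None,fx=2.5,fy=2.5,interpolation=cv2.INTER_CUBIC))
E
```

```text
bash:   522 Killed                     python3 - <<'E'
from h import *
for n in("scene","side"):
    c=dict(np.load(n+"0.npz"));W=world(c)
    u0,v0,u1,v1=(60,200,480,360) if n=="scene" else (230,160,540,360)
    im=c["color"][v0:v1,u0:u1,::-1]
    if n=="scene":
        cv2.imwrite("pics/c1.png",cv2.resize(im[:, 0:220],None,fx=3.6,fy=3.6,interpolation=cv2.INTER_CUBIC))
        cv2.imwrite("pics/c2.png",cv2.resize(im[:100, 260:400],None,fx=5,fy=5,interpolation=cv2.INTER_CUBIC))
        # plane fit on grey face
        pts=W[245:350,80:460].reshape(-1,3)
        best=None;rng=np.random.default_rng(0)
        for _ in range(500):
            a=pts[rng.choice(len(pts),3)];nn=np.cross(a[1]-a[0],a[2]-a[0]);l=np.linalg.norm(nn)
            if l<1e-5:continue
            nn/=l;k=np.abs((pts-a[0])@nn)<.003
            if best is None or k.sum()>best.sum():best=k
        q=pts[best];m=q.mean(0);nn=np.linalg.svd(q-m)[2][2];nn*=np.sign(nn[2]);print(best.sum(),nn,nn@m,np.arcsin(np.hypot(nn[0],nn[1])),np.arctan2(-nn[1],-nn[0]))
    else: cv2.imwrite("pics/c3.png",cv2.resize(im,None,fx=2.5,fy=2.5,interpolation=cv2.INTER_CUBIC))
E
```

View pics/c1.png

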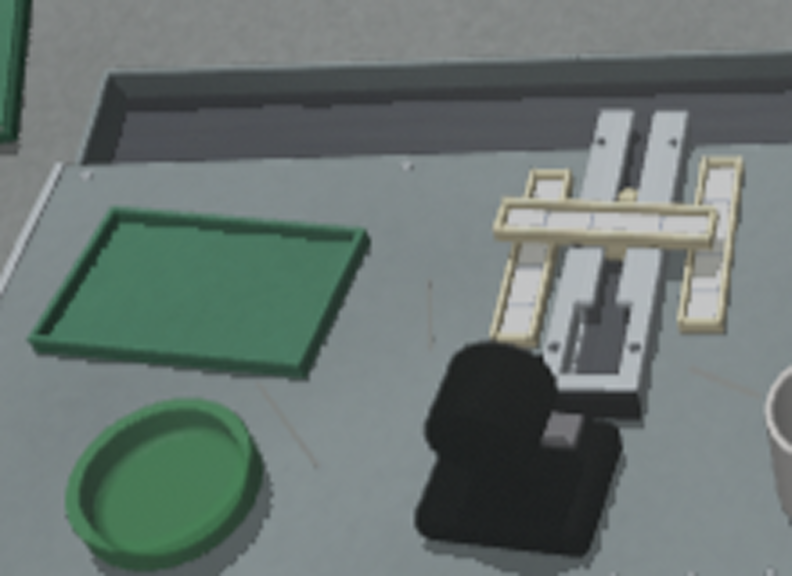

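View pics/c2.png

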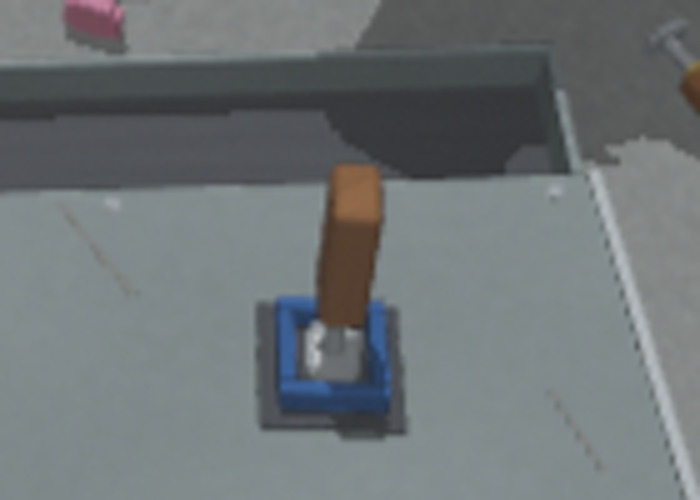

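The crops confirm the upright brown scraper in the blue-walled rest. The scraps peek out either side of the holder. Next I fit the face plane.

Run:
```python
from h import *
for n in("scene","side"):
    c=dict(np.load(n+"0.npz"));W=world(c)
    reg=W[245:350,80:460] if n=="scene" else W[200:330,260:520]
    pts=reg.reshape(-1,3); pts=pts[np.linalg.norm(pts,axis=1)>0]
    best=None;rng=np.random.default_rng(0)
    for _ in range(300):
        a=pts[rng.choice(len(pts),3)];nn=np.cross(a[1]-a[0],a[2]-a[0]);l=np.linalg.norm(nn)
        if l<1e-5:continue
        nn/=l;k=np.abs((pts-a[0])@nn)<.003
        if best is None or k.sum()>best.sum():best=k
    q=pts[best];m=q.mean(0);nn=np.linalg.eigh(np.cov((q-m).T))[1][:,0];nn*=np.sign(nn[2]);print(n,best.sum(),len(pts),nn,nn@m,np.arcsin(np.hypot(nn[0],nn[1])),np.arctan2(-nn[1],-nn[0]))
    H=W@nn-nn@m
    # height map picture
    hm=np.clip(H*1000*4+60,0,255).astype(np.uint8)
    if n=="scene": r=hm[200:360,60:460]; 
    else: r=hm[160:360,230:550]; cv2.imwrite("pics/c3.png",cv2.resize(c["color"][160:360,230:550,::-1],None,fx=2.5,fy=2.5,interpolation=cv2.INTER_CUBIC))
    cv2.imwrite(f"pics/h_{n}.png",cv2.resize(r,None,fx=2,fy=2,interpolation=cv2.INTER_NEAREST))
    for th in ["spare_left","microphone","mug","stapler","scrap_b"]:pass
```

```text
scene 25037 39900 [-0.17631523  0.00152448  0.98433257] -0.04231238138866299 0.17724846398540745 -0.008646125673472674
side 13107 33800 [-0.17674499  0.00171973  0.98425518] -0.04215278270715511 0.17768688814594183 -0.009729692245200736
```

View pics/c3.png

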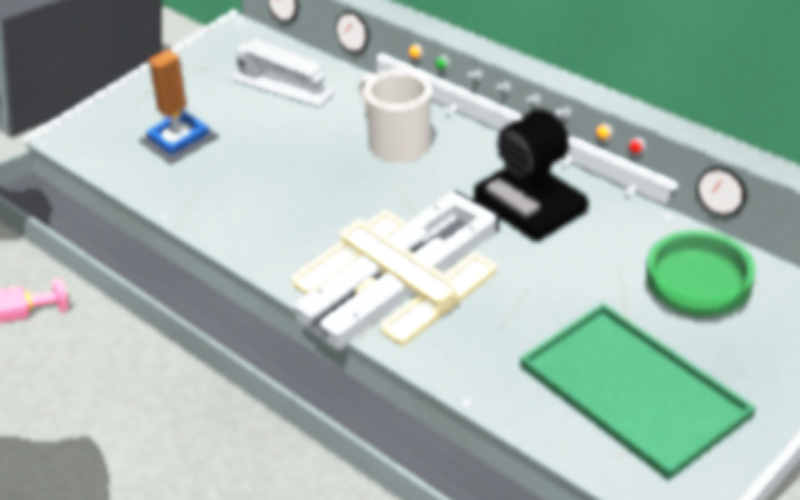

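View pics/h_scene.png

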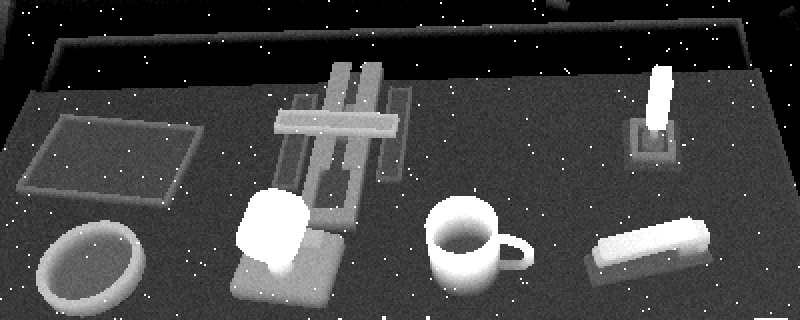

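```bash
cat >> h.py <<'E'
# face frame F : nominal slope .18; yaw set from edge
yaw=-0.0092
ca,sa=np.cos(.1775),np.sin(.1775)
ex=np.array([ca*np.cos(yaw),ca*np.sin(yaw),sa]);ey=np.array([-np.sin(yaw),np.cos(yaw),0]);ez=np.cross(ex,ey)
F=np.stack([ex,ey,ez])   # rows
O=np.array([0.,0,0]); O=O+ez*(-0.04223)  # point on plane
def toF(W): return (W-O)@F.T
def toW(p): return np.asarray(p)@F+O
def ortho(c,h,x0,x1,y0,y1,s=2):
    "image rows: x decreasing downward... row=(x1-x)*1000*s, col=(y1-y)*1000*s"
    nx=int((x1-x0)*1000*s);ny=int((y1-y0)*1000*s)
    r,q=np.mgrid[0:nx,0:ny]
    X=np.stack([x1-r/1000/s,y1-q/1000/s,np.full(r.shape,h)],-1)
    uv=proj(c,toW(X)).astype(np.float32)
    return cv2.remap(c["color"],uv[...,0],uv[...,1],cv2.INTER_CUBIC)[:,:,::-1]
E
python3 - <<'E'
from h import *
c=dict(np.load("scene0.npz"));s=dict(np.load("side0.npz"))
Pc=toF(world(c));Ps=toF(world(s))
for nm,P in(("scene",Pc),("side",Ps)):
    ok=(np.abs(P[...,1])<1)&(P[...,0]>.3)&(P[...,0]<1.1)
    print(nm,"face ranges")
    m=ok&(np.abs(P[...,2])<.003);a=P[m];
    for y in np.arange(-.45,.4,.1):
        b=a[np.abs(a[:,1]-y)<.05]; print(round(y,2),np.percentile(b[:,0],[.2,1]).round(4) if len(b)>50 else None,end=" ")
    print()
A=[("scene",c),("side",s)]
for nm,cc in A:
    cv2.imwrite(f"pics/o_{nm}.png",ortho(cc,.0235,.45,.80,-.25,.10,2).copy())
E
```

```text
scene face ranges
-0.45 [0.4081 0.4116] -0.35 [0.4074 0.4103] -0.25 [0.4065 0.4092] -0.15 [0.4055 0.4078] -0.05 [0.4033 0.4059] 0.05 [0.4049 0.4068] 0.15 [0.356  0.4057] 0.25 [0.3175 0.3577] 0.35 [0.3037 0.4031] 
side face ranges
-0.45 [0.4047 0.4064] -0.35 [0.4033 0.4054] -0.25 [0.4029 0.4043] -0.15 [0.4019 0.4033] -0.05 [0.4001 0.4013] 0.05 [0.3989 0.4013] 0.15 [0.3482 0.3988] 0.25 [0.3093 0.3299] 0.35 [0.3971 0.3988]
```

Run:
```python
from h import *
c=dict(np.load("scene0.npz"))
P=toF(world(c))
for n,(u,v) in dict(track=(232,270),tray=(115,281),rest=(386,272),trackend=(235,233)).items():
    print(n,P[v,u].round(3))
```

```text
track [ 0.599 -0.057  0.009]
tray [ 0.617 -0.325  0.002]
rest [0.618 0.297 0.013]
trackend [ 0.488 -0.061  0.019]
```

View pics/o_scene.png

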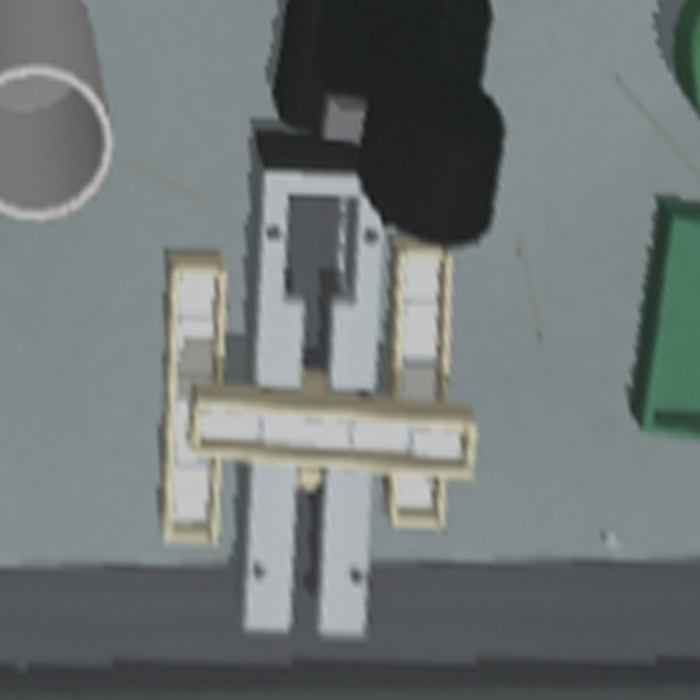

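View pics/o_side.png

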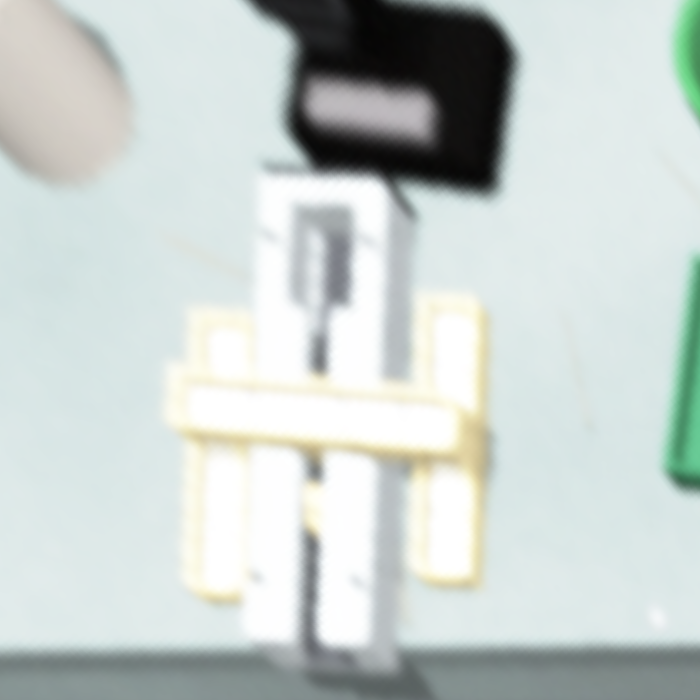

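Run:
```python
from h import *
for nm in("scene","side"):
    c=dict(np.load(nm+"0.npz"))
    cv2.imwrite(f"pics/p_{nm}.png",ortho(c,.0,.38,.80,-.48,.42,.88))
    cv2.imwrite(f"pics/t_{nm}.png",ortho(c,.014,.53,.70,-.45,-.20,3))
    cv2.imwrite(f"pics/r_{nm}.png",ortho(c,.018,.55,.70,.2,.4,4))
```

```text
(no output)
```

View pics/p_scene.png

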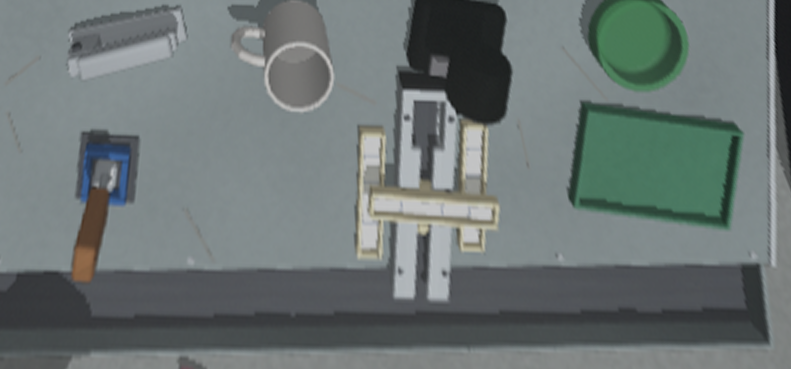

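View pics/p_side.png

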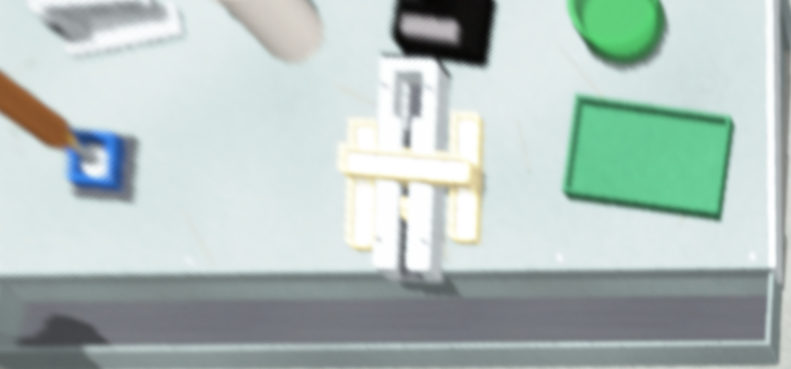

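View pics/t_scene.png

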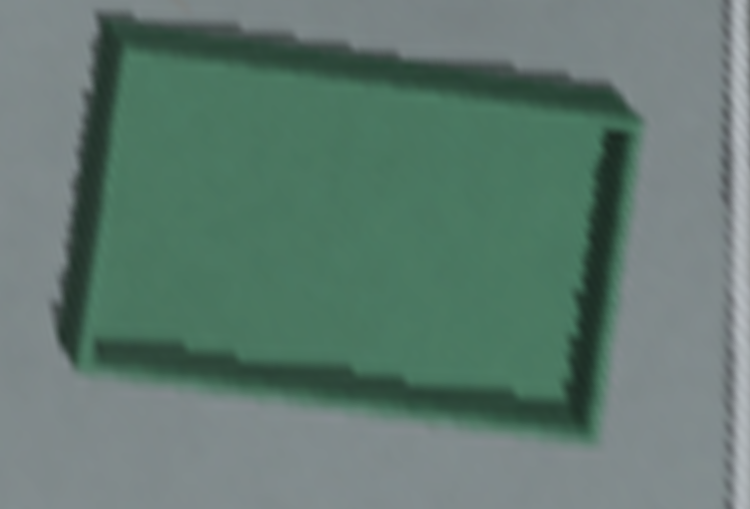

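View pics/r_scene.png

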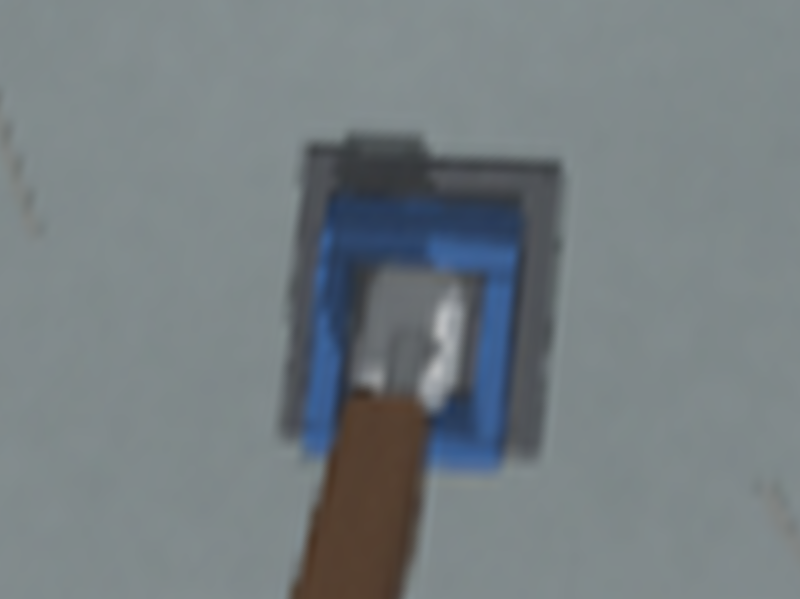

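View pics/r_side.png

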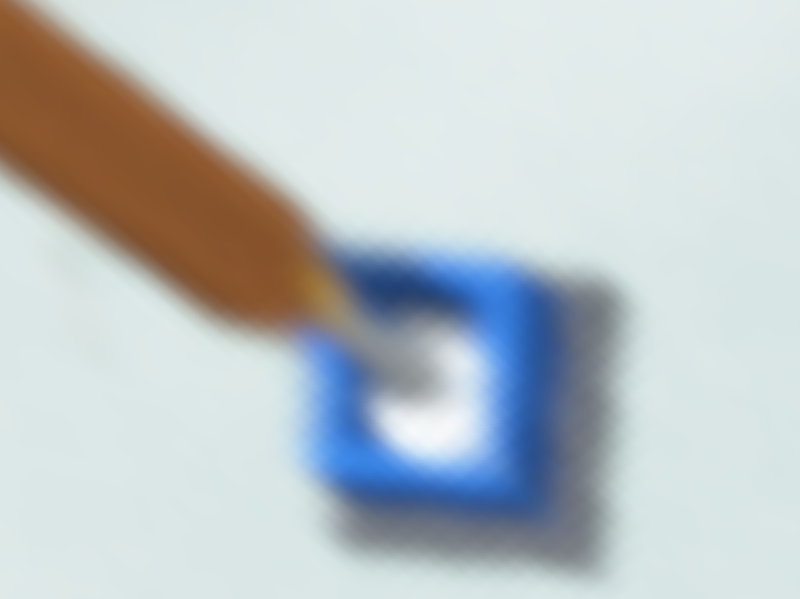

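View pics/t_side.png

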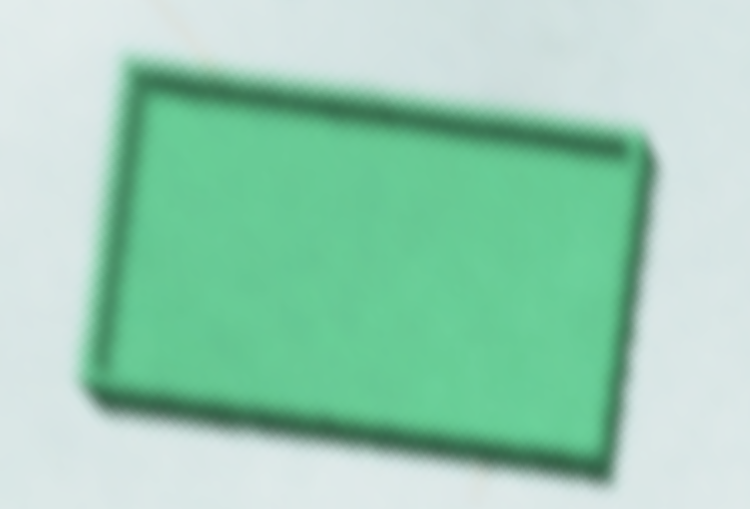

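Run:
```python
from h import *
for nm in("scene","side"):
    c=dict(np.load(nm+"0.npz"));P=toF(world(c)).reshape(-1,3);C=c["color"].reshape(-1,3)
    dark=(C.max(1)<75)&(P[:,0]>.62)&(P[:,0]<.86)&(P[:,1]>-.2)&(P[:,1]<.05)
    for lo,hi in((.01,.03),(.03,.06),(.06,.085),(.085,.1),(.1,.125)):
        m=dark&(P[:,2]>lo)&(P[:,2]<hi);q=P[m]
        if len(q)>15: print("mic",nm,lo,hi,len(q),np.percentile(q[:,:2],[2,98],axis=0).round(3).tolist())
    cr=(C[:,0].astype(int)>C[:,2]+25)&(P[:,0]>.5)&(P[:,0]<.7)&(P[:,1]>-.2)&(P[:,1]<.05)
    q=P[cr&(P[:,2]>.028)&(P[:,2]<.042)];print("holder",nm,len(q),cv2.minAreaRect((q[:,:2]*1000).astype(np.float32)))
    br=(C[:,0].astype(int)>1.5*C[:,2])&(P[:,0]>.5)&(P[:,0]<.75)&(P[:,1]>.2)&(P[:,1]<.4)&(P[:,2]>.045)
    q=P[br];print("grip",nm,len(q),cv2.minAreaRect((q[:,:2]*1000).astype(np.float32)),np.percentile(q[:,2],[1,99]))
    t=(P[:,2]>.105)&br;q=P[t];print(" top",len(q),q.mean(0))
    bl=(C[:,2].astype(int)>1.5*C[:,0])&(P[:,0]>.5)&(P[:,0]<.75)&(P[:,1]>.2)&(P[:,1]<.4)
    q=P[bl&(P[:,2]>.014)&(P[:,2]<.024)];print("restwall",nm,len(q),cv2.minAreaRect((q[:,:2]*1000).astype(np.float32)))
    gr=(C[:,1].astype(int)>1.25*C[:,0])&(P[:,0]>.52)&(P[:,0]<.72)&(P[:,1]>-.45)&(P[:,1]<-.2)
    q=P[gr&(P[:,2]>-.002)&(P[:,2]<.018)];print("tray",nm,len(q),cv2.minAreaRect((q[:,:2]*1000).astype(np.float32)))
    print("holder tgt world",toW([.59,-.06,.12]))
```

```text
mic scene 0.01 0.03 1298 [[0.716, -0.141], [0.81, -0.041]]
mic scene 0.03 0.06 84 [[0.768, -0.105], [0.791, -0.076]]
mic scene 0.06 0.085 165 [[0.761, -0.122], [0.795, -0.065]]
mic scene 0.085 0.1 222 [[0.752, -0.122], [0.795, -0.063]]
mic scene 0.1 0.125 625 [[0.746, -0.117], [0.794, -0.069]]
holder scene 75 ((589.4002685546875, -63.713600158691406), (137.32530212402344, 29.58797264099121), 84.3499755859375)
grip scene 312 ((611.590576171875, 297.5346984863281), (21.07933235168457, 33.263004302978516), 83.26378631591797) [0.04882339 0.12078412]
 top 140 [0.61458756 0.29692672 0.11606171]
restwall scene 196 ((611.6096801757812, 297.49285888671875), (49.9171142578125, 60.047271728515625), 84.17721557617188)
tray scene 3244 ((616.6917724609375, -320.7815246582031), (179.3652801513672, 113.52964782714844), 82.16738891601562)
holder tgt world [ 0.56642224 -0.06521377  0.18072404]
mic side 0.01 0.03 547 [[0.719, -0.144], [0.791, -0.049]]
mic side 0.03 0.06 52 [[0.743, -0.119], [0.779, -0.089]]
mic side 0.06 0.085 108 [[0.736, -0.123], [0.774, -0.071]]
mic side 0.085 0.1 142 [[0.735, -0.124], [0.78, -0.073]]
mic side 0.1 0.125 275 [[0.737, -0.12], [0.785, -0.076]]
holder side 280 ((586.9223022460938, -62.38385009765625), (138.96307373046875, 86.69181060791016), 58.58165740966797)
grip side 259 ((605.6619262695312, 295.58697509765625), (24.32069969177246, 32.15754699707031), 74.61212921142578) [0.04724543 0.12101242]
 top 82 [0.60395958 0.29512451 0.11439155]
restwall side 90 ((608.9964599609375, 298.0495300292969), (53.284584045410156, 59.24970245361328), 86.24144744873047)
tray side 3269 ((637.5134887695312, -322.13116455078125), (180.40719604492188, 157.9442138671875), 81.78740692138672)
holder tgt world [ 0.56642224 -0.06521377  0.18072404]
```

```bash
cat >> h.py <<'E'
from scipy.spatial.transform import Rotation as Rn
def toolR(yw,jaw="x"):
    "tool z=-ez; tool y along F-x (jaw x) or F-y (jaw y) turned by yw about ez"
    c,s=np.cos(yw),np.sin(yw)
    y=np.array([c,s,0]) if jaw=="x" else np.array([-s,c,0])
    z=np.array([0,0,-1.]);x=np.cross(y,z)
    return F.T@np.stack([x,y,z],1)
def plan(p,R,pos,quat,n=None,maxmm=48,maxr=.14):
    d=(np.asarray(p)-pos)*1000; rv=(Rn.from_matrix(R)*Rn.from_quat(quat).inv()).as_rotvec()
    k=n or int(np.ceil(max(np.linalg.norm(d)/maxmm,np.linalg.norm(rv)/maxr,1)))
    print("total",d.round(1),rv.round(4),"n",k,"per",(d/k).round(2),(rv/k).round(4))
E
python3 - <<'E'
from h import *
from rig import robot
o=robot.get_obs()
print(toW([.5885,-.063,.14]))
plan(toW([.5885,-.063,.14]),toolR(-.1),o["position"],o["tool_rot"])
E
```

```text
[ 0.56138703 -0.06816757  0.20014495]
total [ 370.9 -663.4  -22.4] [ 0.1202 -0.1499 -1.3664] n 16 per [ 23.18 -41.46  -1.4 ] [ 0.0075 -0.0094 -0.0854]
```

>>> {"api": "move_arm", "payload": {"rows": [0, 0, 45, 0, 0, 0, 0, 0, 0, 45, 0, 0, 0, 0, 0, 0, 30, 0, 0, 0, 0, 23, -41.5, 0, 0.0075, -0.0094, -0.0854, 0, 23, -41.5, 0, 0.0075, -0.0094, -0.0854, 0, 23, -41.5, 0, 0.0075, -0.0094, -0.0854, 0, 23, -41.5, 0, 0.0075, -0.0094, -0.0854, 0, 23, -41.5, 0, 0.0075, -0.0094, -0.0854, 0, 23, -41.5, 0, 0.0075, -0.0094, -0.0854, 0, 23, -41.5, 0, 0.0075, -0.0094, -0.0854, 0, 23, -41.5, 0, 0.0075, -0.0094, -0.0854, 0, 23, -41.5, 0, 0.0075, -0.0094, -0.0854, 0]}}

```text
time: 2.4
position: [0.398, 0.22, 0.3429]
tool_rot: [0.514, 0.856, 0.039, 0.036]
ft_force: [0.2, 0.2, 0.6]
grip_width: 0.0871
```

>>> {"api": "move_arm", "payload": {"rows": [23, -41.5, 0, 0.0075, -0.0094, -0.0854, 0, 23, -41.5, 0, 0.0075, -0.0094, -0.0854, 0, 23, -41.5, 0, 0.0075, -0.0094, -0.0854, 0, 23, -41.5, 0, 0.0075, -0.0094, -0.0854, 0, 23, -41.5, 0, 0.0075, -0.0094, -0.0854, 0, 23, -41.5, 0, 0.0075, -0.0094, -0.0854, 0, 23, -41.5, 0, 0.0075, -0.0094, -0.0854, 0, 0, 0, -40, 0, 0, 0, 0, 0, 0, -40, 0, 0, 0, 0.2, 0, 0, -40, 0, 0, 0, 0.3, 0, 0, 0, 0, 0, 0, 0.3]}}

```text
time: 3.5
position: [0.5543, -0.0676, 0.2172]
tool_rot: [0.742, 0.665, 0.062, 0.054]
ft_force: [-0.5, 0.3, 0.2]
grip_width: 0.0707
```

```bash
cat >> h.py <<'E'
def snap(robot,name):
    o=robot.get_obs();c=robot.camera("wrist");c["pos"]=o["position"];c["quat"]=o["tool_rot"]
    np.savez(name+".npz",**c);cv2.imwrite(f"pics/{name}.png",c["color"][:,:,::-1]);return o,c
def wproj(c,X):
    Xt=(np.asarray(X)-c["pos"])@Rn.from_quat(c["quat"]).as_matrix()
    T=np.linalg.inv(c["tool_from_camera"]);p=Xt@T[:3,:3].T+T[:3,3]
    return camproj(c,p)
def camproj(c,p):
    K=c["camera_matrix"];r=np.hypot(p[...,0],p[...,1]);th=np.arctan2(r,p[...,2])
    s=K[0,0]*th/np.maximum(r,1e-9);return np.stack([p[...,0]*s+K[0,2],p[...,1]*s+K[1,2]],-1)
def wortho(c,h,x0,x1,y0,y1,s=2):
    nx=int((x1-x0)*1000*s);ny=int((y1-y0)*1000*s);r,q=np.mgrid[0:nx,0:ny]
    X=np.stack([x1-r/1000/s,y1-q/1000/s,np.full(r.shape,h)],-1)
    uv=wproj(c,toW(X)).astype(np.float32)
    return cv2.remap(c["color"],uv[...,0],uv[...,1],cv2.INTER_CUBIC)[:,:,::-1]
def wworld(c):
    K=c["camera_matrix"];v,u=np.mgrid[0:480,0:640];dx=u-K[0,2];dy=v-K[1,2];r=np.hypot(dx,dy);th=r/K[0,0]
    z=c["z_map"];t=np.tan(th)*z;p=np.stack([dx/np.maximum(r,1e-9)*t,dy/np.maximum(r,1e-9)*t,z],-1)
    p=p@c["tool_from_camera"][:3,:3].T+c["tool_from_camera"][:3,3]
    return p@Rn.from_quat(c["quat"]).as_matrix().T+c["pos"]
E
python3 - <<'E'
from h import *
from rig import robot
o,c=snap(robot,"w1")
print(o["time"],o["position"],toF(o["position"]),o["ft_force"],o["grip_width"])
plan(toW([.5885,-.063,.14]),toolR(-.1),o["position"],o["tool_rot"])
cv2.imwrite("pics/w1o.png",wortho(c,.0235,.45,.80,-.25,.10,2))
P=toF(wworld(c)).reshape(-1,3);C=c["color"].reshape(-1,3)
q=P[(np.abs(P[:,2])<.012)&(np.abs(P[:,0]-.6)<.15)&(np.abs(P[:,1]+.06)<.2)]
print(len(q),np.histogram(q[:,2],24))
cr=(C[:,0].astype(int)>C[:,2]+25)&(P[:,0]>.5)&(P[:,0]<.7)&(P[:,1]>-.2)&(P[:,1]<.05)
q=P[cr&(P[:,2]>.028)&(P[:,2]<.042)];print("holder",len(q),cv2.minAreaRect((q[:,:2]*1000).astype(np.float32)))
E
```

```text
3.5 [ 0.55425072 -0.06757856  0.2172439 ] [ 0.58448992 -0.06247667  0.15809125] [-0.51652032  0.27108939  0.24569122] 0.07065500790898732
total [  7.1  -0.6 -17.1] [-0.004  -0.0122  0.0005] n 1 per [  7.14  -0.59 -17.1 ] [-0.004  -0.0122  0.0005]
71597 (array([    4,    78,   989,  5953, 15648, 19459, 11378,  3339,   651,
         814,  2272,  3258,  2268,   818,   274,   184,   197,   261,
         325,   448,   715,  1075,   812,   377]), array([-5.06735021e-03, -4.35622973e-03, -3.64510924e-03, -2.93398876e-03,
       -2.22286827e-03, -1.51174779e-03, -8.00627299e-04, -8.95068137e-05,
        6.21613672e-04,  1.33273416e-03,  2.04385464e-03,  2.75497513e-03,
        3.46609561e-03,  4.17721610e-03,  4.88833659e-03,  5.59945707e-03,
        6.31057756e-03,  7.02169804e-03,  7.73281853e-03,  8.44393902e-03,
        9.15505950e-03,  9.86617999e-03,  1.05773005e-02,  1.12884210e-02,
        1.19995414e-02]))
holder 1974 ((589.3245239257812, -62.698219299316406), (140.85487365722656, 28.1321964263916), 85.2503662109375)
```

View pics/w1.png

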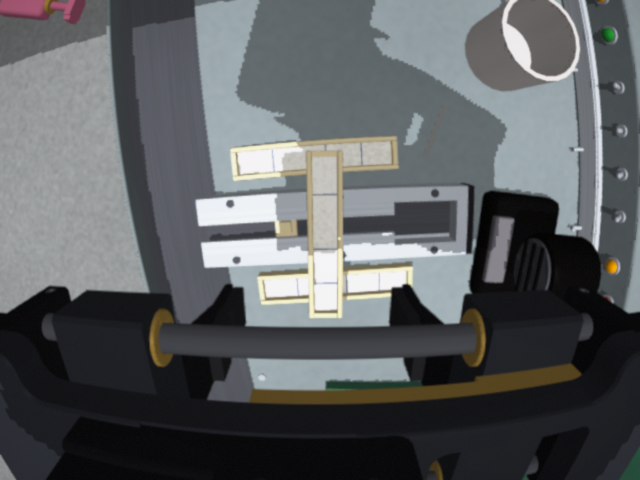

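View pics/w1o.png

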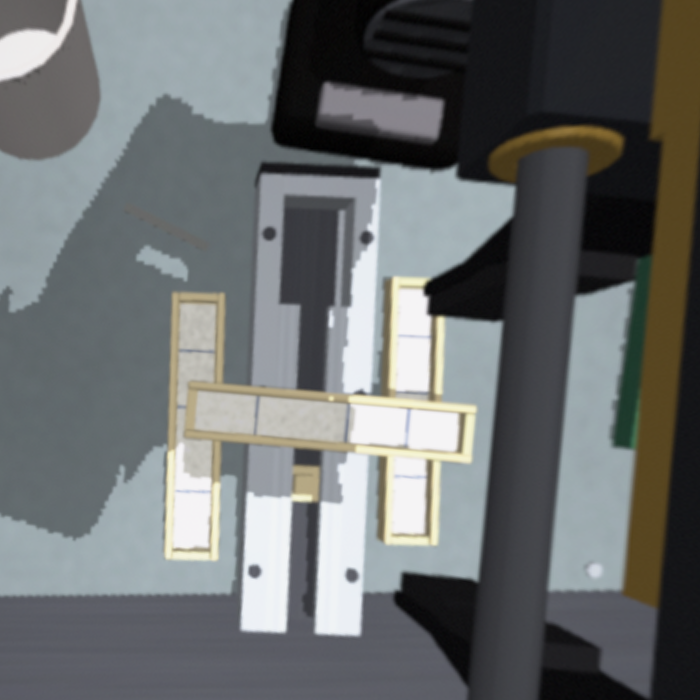

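The wrist view agrees with the scene: holder at F (0.589, -0.063), yaw -0.085. The face lies about 2 mm below my plane. Next comes the descent.

Run:
```python
from h import *
from rig import robot
o=robot.get_obs()
plan(toW([.5893,-.0627,.0245]),toolR(-.087),o["position"],o["tool_rot"],n=6)
```

```text
total [  25.8    0.2 -133.8] [-0.0041 -0.0058  0.0131] n 6 per [  4.31   0.03 -22.3 ] [-0.0007 -0.001   0.0022]
```

>>> {"api": "move_arm", "payload": {"rows": [4.3, 0, -22.3, -0.001, -0.001, 0.0022, 0.4, 4.3, 0, -22.3, -0.001, -0.001, 0.0022, 0.4, 4.3, 0, -22.3, -0.001, -0.001, 0.0022, 0.4, 4.3, 0, -22.3, -0.001, -0.001, 0.0022, 0.4, 4.3, 0, -22.3, -0.001, -0.001, 0.0022, 0.4, 0, 0, 0, 0, 0, 0, 0.4]}}

```text
time: 4.15
position: [0.581, -0.0688, 0.1112]
tool_rot: [0.738, 0.669, 0.066, 0.063]
ft_force: [-0.5, -0.0, -0.3]
grip_width: 0.0525
```

Run:
```python
from h import *
from rig import robot
o=robot.get_obs();print(toF(o["position"]),o["ft_force"],o["grip_width"])
plan(toW([.5893,-.0627,.0245]),toolR(-.087),o["position"],o["tool_rot"],n=2)
```

```text
[ 0.59205773 -0.06343867  0.04897401] [-0.52559427 -0.00727072 -0.25705164] 0.052521150103821926
total [  1.6   0.7 -24.6] [0.003  0.0053 0.0014] n 2 per [  0.81   0.36 -12.29] [0.0015 0.0027 0.0007]
```

>>> {"api": "move_arm", "payload": {"rows": [1, 0, -12, 0.0015, 0.0027, 0.001, 0.4, 1, 0, -12, 0.0015, 0.0027, 0.001, 0.4, 0, 0, 0, 0, 0, 0, 0.4]}}

```text
time: 4.45
position: [0.5818, -0.0687, 0.0866]
tool_rot: [0.737, 0.67, 0.065, 0.06]
ft_force: [-0.2, -0.1, 1.0]
grip_width: 0.0521
```

Run:
```python
from h import *
from rig import robot
o,c=snap(robot,"w2");print(toF(o["position"]),o["ft_force"],o["grip_width"])
plan(toW([.5893,-.0627,.0245]),toolR(-.087),o["position"],o["tool_rot"],n=1)
```

```text
[ 0.58858766 -0.06334752  0.02457823] [-0.16676021 -0.10552418  0.99551749] 0.052114938312301406
total [0.7 0.6 0. ] [-0.0003 -0.0011 -0.0002] n 1 per [0.72 0.64 0.05] [-0.0003 -0.0011 -0.0002]
```

View pics/w2.png

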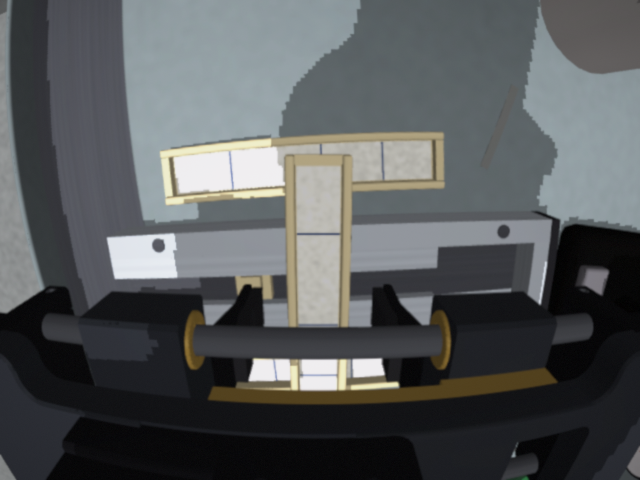

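Fingers straddle the holder at about (318,300). I close with moderate force.

>>> {"api": "move_arm", "payload": {"rows": [0.7, 0.6, 0, 0, 0, 0, 0.75, 0, 0, 0, 0, 0, 0, 0.8, 0, 0, 0, 0, 0, 0, 0.8, 0, 0, 0, 0, 0, 0, 0.8, 0, 0, 0, 0, 0, 0, 0.8], "grip_force": 20}}

```text
time: 5.0
position: [0.5828, -0.0682, 0.0874]
tool_rot: [0.737, 0.67, 0.065, 0.06]
ft_force: [-0.5, 0.3, 1.5]
grip_width: 0.0276
```

>>> {"api": "move_arm", "payload": {"rows": [-1, 0, 7, 0, 0, 0, 0.8, -2, 0, 15, 0, 0, 0, 0.8, -3, 0, 18, 0, 0, 0, 0.8, 0, 0, 0, 0, 0, 0, 0.8]}}

```text
time: 5.4
position: [0.5779, -0.0686, 0.1294]
tool_rot: [0.737, 0.67, 0.066, 0.062]
ft_force: [1.1, 1.1, -0.4]
grip_width: 0.0275
```

Run:
```python
from h import *
from rig import robot
o,c=snap(robot,"w3");print(toF(o["position"]),o["ft_force"],o["grip_width"])
P=toF(wworld(c)).reshape(-1,3);C=c["color"].reshape(-1,3)
cr=(C[:,0].astype(int)>C[:,2]+25)&(P[:,0]>.5)&(P[:,0]<.7)&(P[:,1]>-.2)&(P[:,1]<.05)
q=P[cr&(P[:,2]>.05)];print("holder",len(q),cv2.minAreaRect((q[:,:2]*1000).astype(np.float32)),np.median(q[:,2]))
A=np.c_[q[:,:2],np.ones(len(q))];print(np.linalg.lstsq(A,q[:,2],rcond=None)[0])
plan(toW([.6165,-.321,.080]),toolR(-.135),o["position"],o["tool_rot"])
```

```text
[ 0.59228598 -0.06327931  0.0674671 ] [ 1.05862861  1.09853699 -0.3508316 ] 0.02753714356562719
holder 12331 ((592.9147338867188, -50.9949951171875), (116.83390045166016, 75.27999114990234), 59.28520202636719) 0.15398268497806084
[ 0.37424401  0.24143422 -0.09145342]
total [  19.2 -257.9   16.6] [ 0.0102  0.0041 -0.0474] n 6 per [  3.21 -42.98   2.77] [ 0.0017  0.0007 -0.0079]
```

View pics/w3.png

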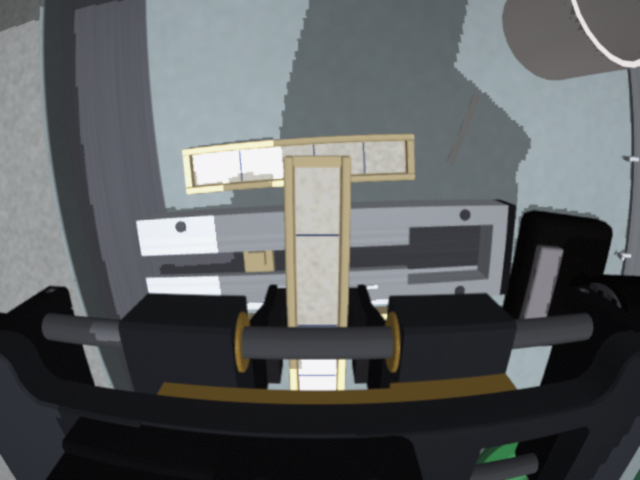

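>>> {"api": "move_arm", "payload": {"rows": [3, -43, 3, 0.0017, 0.0007, -0.008, 0.8, 3, -43, 3, 0.0017, 0.0007, -0.008, 0.8, 3, -43, 3, 0.0017, 0.0007, -0.008, 0.8, 3, -43, 3, 0.0017, 0.0007, -0.008, 0.8, 3, -43, 3, 0.0017, 0.0007, -0.008, 0.8, 3, -43, 3, 0.0017, 0.0007, -0.008, 0.8, 0, 0, 0, 0, 0, 0, 0.8, 0, 0, 0, 0, 0, 0, 0.8]}}

```text
time: 6.25
position: [0.5939, -0.327, 0.1437]
tool_rot: [0.754, 0.651, 0.065, 0.056]
ft_force: [0.9, 2.0, -0.7]
grip_width: 0.0281
```

Run:
```python
from h import *
from rig import robot
o,c=snap(robot,"w4");print(toF(o["position"]),o["ft_force"],o["grip_width"])
plan(toW([.6165,-.321,.007]),toolR(-.135),o["position"],o["tool_rot"],n=5)
cv2.imwrite("pics/w4o.png",wortho(c,.012,.50,.76,-.45,-.15,2.5))
```

```text
[ 0.61287677 -0.32150799  0.07829661] [ 0.85955047  2.02160826 -0.74820253] 0.028126612260411084
total [ 16.2   0.4 -69.5] [-0.0033 -0.0058  0.0028] n 5 per [  3.23   0.07 -13.91] [-0.0007 -0.0012  0.0006]
```

View pics/w4.png

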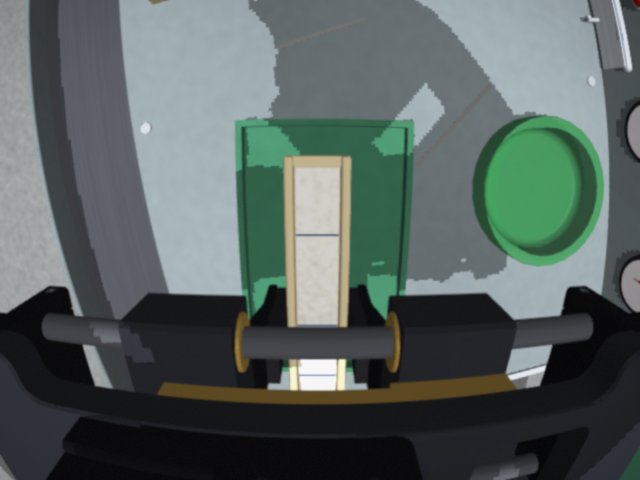

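View pics/w4o.png

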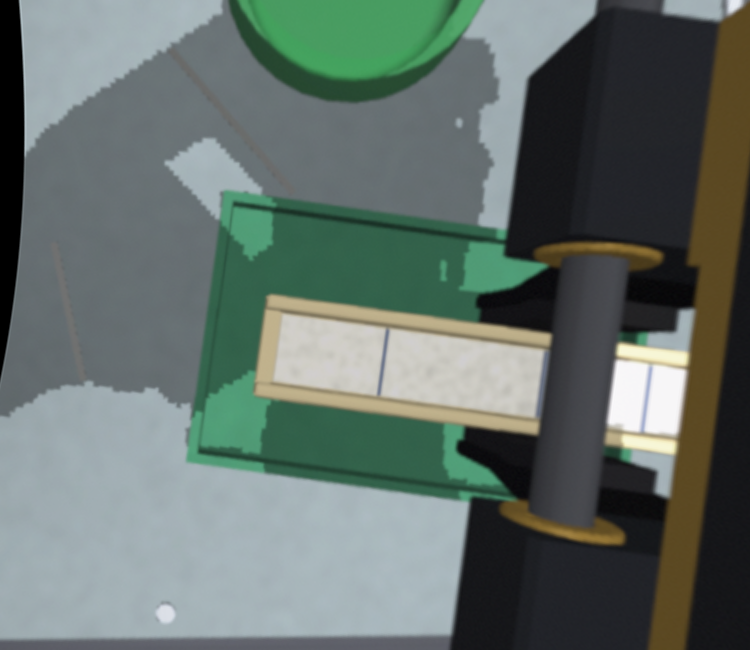

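>>> {"api": "move_arm", "payload": {"rows": [3.4, 0, -14, -0.0007, -0.0012, 0.0006, 0.8, 3.4, 0, -14, -0.0007, -0.0012, 0.0006, 0.8, 3.4, 0, -14, -0.0007, -0.0012, 0.0006, 0.8, 3.2, 0, -14, -0.0007, -0.0012, 0.0006, 0.8, 2, 0, -8, 0, 0, 0, 0.8, 0.6, 0, -3, 0, 0, 0, 0.8, 0, 0, 0, 0, 0, 0, 0.8]}}

```text
time: 7.0
position: [0.6106, -0.326, 0.0773]
tool_rot: [0.753, 0.653, 0.066, 0.059]
ft_force: [-0.4, -0.2, 0.3]
grip_width: 0.0276
```

Run:
```python
from h import *
from rig import robot
o=robot.get_obs();print(toF(o["position"]),o["ft_force"],o["grip_width"])
```

```text
[ 0.61760771 -0.3203257   0.00994202] [-0.37914196 -0.1741918   0.30623429] 0.027578259147169076
```

>>> {"api": "move_arm", "payload": {"rows": [0.4, 0, -2.5, 0, 0, 0, 0.8, 0.2, 0, -1.5, 0, 0, 0, 0.8, 0, 0, 0, 0, 0, 0, 0.8]}}

```text
time: 7.3
position: [0.6113, -0.3264, 0.0744]
tool_rot: [0.753, 0.652, 0.066, 0.059]
ft_force: [-0.3, 0.2, 0.1]
grip_width: 0.028
```

Run:
```python
from h import *
from rig import robot
o=robot.get_obs();print(toF(o["position"]),o["ft_force"],o["grip_width"])
```

```text
[ 0.61780703 -0.32073181  0.00698677] [-0.25154997  0.2059879   0.09189468] 0.028035077589685514
```

Bottom is about 1.5 mm above the tray floor. I go down a touch more, release to about 50 mm, then rise.

>>> {"api": "move_arm", "payload": {"rows": [0.2, 0, -1.2, 0, 0, 0, 0.8, 0, 0, 0, 0, 0, 0, 0.6, 0, 0, 0, 0, 0, 0, 0.45, 0, 0, 0, 0, 0, 0, 0.45, 0, 0, 0, 0, 0, 0, 0.45, -5, 0, 28, 0, 0, 0, 0.45, -8, 0, 45, 0, 0, 0, 0.4, -8, 0, 45, 0, 0, 0, 0.3, 0, 0, 45, 0, 0, 0, 0.3]}}

```text
time: 8.2
position: [0.5892, -0.3258, 0.237]
tool_rot: [0.753, 0.652, 0.066, 0.058]
ft_force: [1.2, 0.4, 0.7]
grip_width: 0.058
```

Run:
```python
from h import *
from rig import robot
o,c=snap(robot,"w5");print(o["time"],toF(o["position"]),o["ft_force"],o["grip_width"])
P=toF(wworld(c)).reshape(-1,3);C=c["color"].reshape(-1,3)
cr=(C[:,0].astype(int)>C[:,2]+20)&(P[:,0]>.55)&(P[:,0]<.69)&(P[:,1]>-.42)&(P[:,1]<-.22)&(P[:,2]<.04)
q=P[cr];print("holder",len(q),cv2.minAreaRect((q[:,:2]*1000).astype(np.float32)),np.median(q[:,2]))
c=robot.camera("scene");np.savez("scene1.npz",**c)
cv2.imwrite("pics/s1.png",cv2.resize(c["color"][210:350,60:260,::-1],None,fx=3.6,fy=3.6,interpolation=cv2.INTER_CUBIC))
```

```text
8.2 [ 0.62473782 -0.32036694  0.17096959] [1.2107918  0.39568688 0.72400076] 0.058012350580922106
holder 2949 ((617.4046020507812, -323.18768310546875), (145.45751953125, 28.999343872070312), 82.39746856689453) 0.011862159902030095
```

View pics/s1.png

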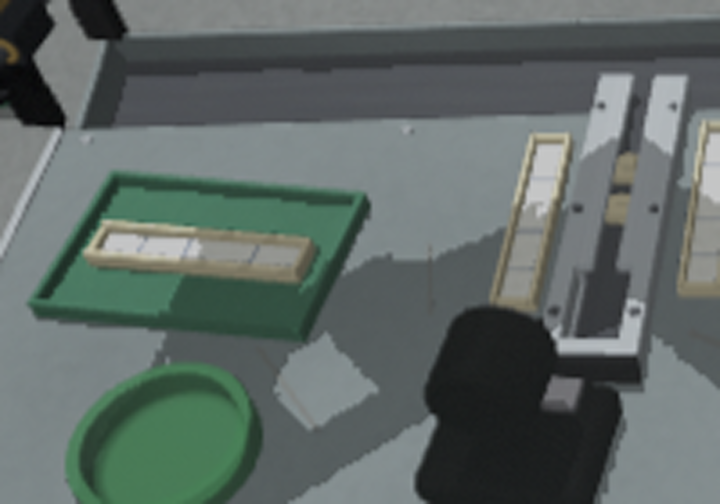

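View pics/w5.png

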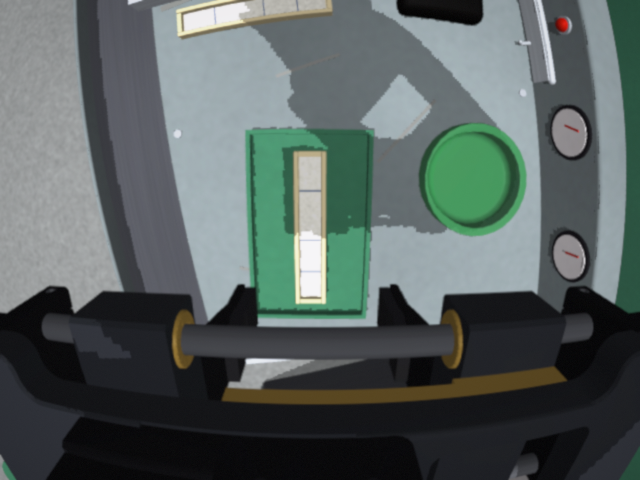

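Holder lies flat and central in the tray, and both scraps are now visible in the slot. Next I go to the scraper with the jaws across the track's y, so the scraper's y equals the TCP's y.

```bash
sed -i 's/ez\*(-0.04223)/ez*(-0.0440)/' h.py
python3 - <<'E'
from h import *
from rig import robot
o=robot.get_obs()
plan(toW([.61,.2975,.20]),toolR(-.08,"y"),o["position"],o["tool_rot"],n=15)
E
```

```text
total [-18.5 621.4  16.9] [-0.2884  0.0216  1.5965] n 15 per [-1.23 41.43  1.12] [-0.0192  0.0014  0.1064]
```

>>> {"api": "move_arm", "payload": {"rows": [-1, 20, 5, -0.0192, 0.0014, 0.1064, 0.2, -1, 43, 1, -0.0192, 0.0014, 0.1064, 0.1, -1, 43, 1, -0.0192, 0.0014, 0.1064, 0.1, -1, 43, 1, -0.0192, 0.0014, 0.1064, 0.1, -1, 43, 1, -0.0192, 0.0014, 0.1064, 0.1, -1, 43, 1, -0.0192, 0.0014, 0.1064, 0.1, -1, 43, 1, -0.0192, 0.0014, 0.1064, 0.1, -1, 43, 1, -0.0192, 0.0014, 0.1064, 0.1, -1, 43, 1, -0.0192, 0.0014, 0.1064, 0.1, -1, 43, 1, -0.0192, 0.0014, 0.1064, 0.1, -1, 43, 1, -0.0192, 0.0014, 0.1064, 0.1, -1, 43, 1, -0.0192, 0.0014, 0.1064, 0.1]}}

```text
time: 9.5
position: [0.5778, 0.1686, 0.2513]
tool_rot: [0.204, 0.975, 0.012, 0.083]
ft_force: [0.4, -0.6, -0.5]
grip_width: 0.078
```

>>> {"api": "move_arm", "payload": {"rows": [-1, 43, 1, -0.0192, 0.0014, 0.1064, 0.1, -1, 43, 1, -0.0192, 0.0014, 0.1064, 0.1, -1, 40, 1, -0.0192, 0.0014, 0.1064, 0.1, 0, 0, 0, 0, 0, 0, 0.1, 0, 0, 0, 0, 0, 0, 0.1]}}

```text
time: 10.0
position: [0.5747, 0.2935, 0.2539]
tool_rot: [0.045, 0.995, -0.004, 0.084]
ft_force: [0.2, -1.2, -0.1]
grip_width: 0.0784
```

Run:
```python
from h import *
from rig import robot
o,c=snap(robot,"w6");print(o["time"],toF(o["position"]),o["ft_force"],o["grip_width"],o["q"])
P=toF(wworld(c)).reshape(-1,3);C=c["color"].reshape(-1,3).astype(int)
br=(C[:,0]>1.5*C[:,2])&(P[:,0]>.5)&(P[:,0]<.75)&(P[:,1]>.2)&(P[:,1]<.4)
q=P[br&(P[:,2]>.108)&(P[:,2]<.13)];print("top",len(q),q.mean(0) if len(q) else 0,cv2.minAreaRect((q[:,:2]*1000).astype(np.float32)))
bl=(C[:,2]>1.5*C[:,0])&(P[:,0]>.5)&(P[:,0]<.75)&(P[:,1]>.2)&(P[:,1]<.4)
q=P[bl&(P[:,2]>.014)&(P[:,2]<.024)];print("wall",len(q),cv2.minAreaRect((q[:,:2]*1000).astype(np.float32)))
plan(toW([.61,.2975,.20]),toolR(-.08,"y"),o["position"],o["tool_rot"],n=1)
cv2.imwrite("pics/w6o.png",wortho(c,.018,.54,.68,.22,.37,4))
```

```text
10.0 [0.60786456 0.29879768 0.19295986] [ 0.24459864 -1.24851104 -0.06055626] 0.07844750605233534 [ 0.33188964  0.46828732  1.45939356 -0.07789862  1.06217496 -1.11548316]
top 1508 [0.60734578 0.30079604 0.11880679] ((608.8208618164062, 300.7646789550781), (21.538745880126953, 33.08024215698242), 85.08221435546875)
wall 1355 ((611.3201904296875, 300.50909423828125), (50.35945510864258, 57.58904266357422), 84.92567443847656)
total [ 0.8 -1.3  7.3] [ 0.0128 -0.0108  0.0026] n 1 per [ 0.85 -1.31  7.31] [ 0.0128 -0.0108  0.0026]
```

View pics/w6.png

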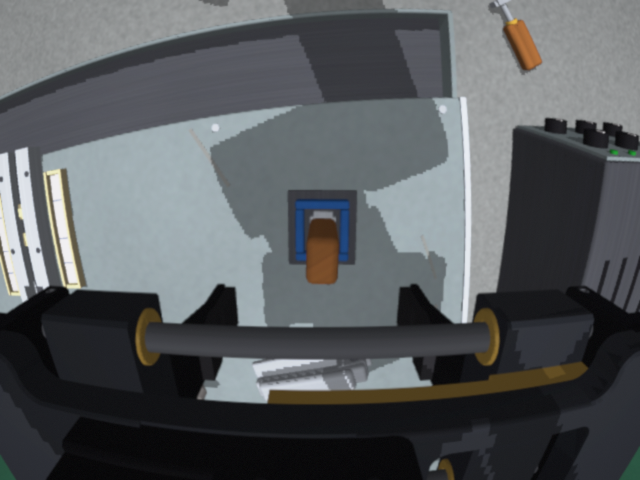

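View pics/w6o.png

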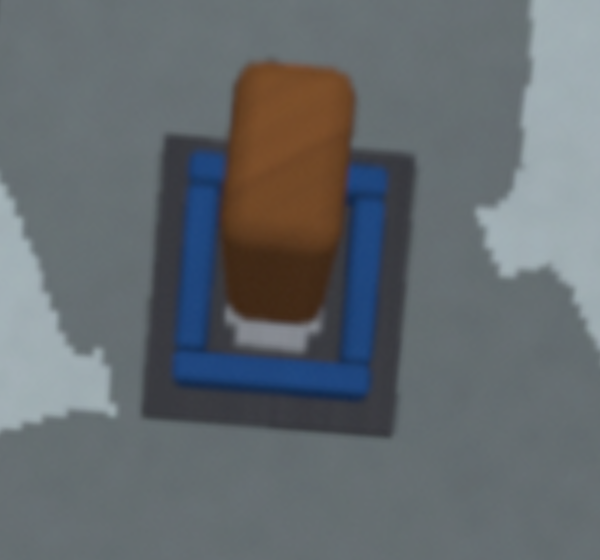

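Run:
```python
from h import *
from rig import robot
o=robot.get_obs()
plan(toW([.6085,.3008,.066]),toolR(-.08,"y"),o["position"],o["tool_rot"],n=6)
```

```text
total [  22.9    2.9 -124.9] [ 0.0129 -0.011   0.0043] n 6 per [  3.82   0.48 -20.82] [ 0.0022 -0.0018  0.0007]
```

>>> {"api": "move_arm", "payload": {"rows": [3.8, 0.8, -20.8, 0.004, -0.003, 0.001, 0.2, 3.8, 0.8, -20.8, 0.004, -0.003, 0.001, 0.2, 3.8, 0.8, -20.8, 0.004, -0.003, 0.001, 0.3, 3.8, 0.5, -20.8, 0.001, -0.001, 0.001, 0.3, 3.8, 0, -20.8, 0, 0, 0, 0.35, 2, 0, -12, 0, 0, 0, 0.4, 0, 0, 0, 0, 0, 0, 0.4]}}

```text
time: 10.75
position: [0.5957, 0.2937, 0.1367]
tool_rot: [0.046, 0.995, 0.003, 0.087]
ft_force: [0.1, 0.6, 0.3]
grip_width: 0.0535
```

Run:
```python
from h import *
from rig import robot
o,c=snap(robot,"w7");print(o["time"],toF(o["position"]),o["ft_force"],o["grip_width"])
plan(toW([.6085,.3008,.066]),toolR(-.08,"y"),o["position"],o["tool_rot"],n=1)
```

```text
10.75 [0.60775064 0.29919098 0.07386544] [0.09357842 0.58963498 0.2873218 ] 0.05349813166617123
total [ 2.1  1.6 -7.6] [ 0.0005 -0.0037  0.0027] n 1 per [ 2.14  1.59 -7.61] [ 0.0005 -0.0037  0.0027]
```

View pics/w7.png

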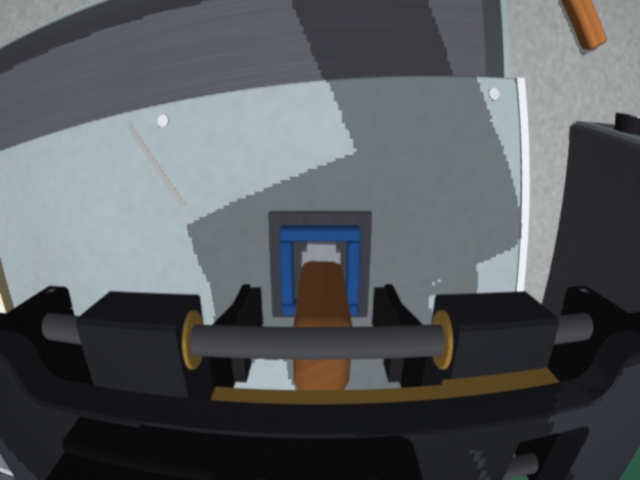

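>>> {"api": "move_arm", "payload": {"rows": [2, 1.6, -7.6, 0, -0.0035, 0.003, 0.5, 0, 0, 0, 0, 0, 0, 0.6, 0, 0, 0, 0, 0, 0, 0.8, 0, 0, 0, 0, 0, 0, 0.9, 0, 0, 0, 0, 0, 0, 0.9, 0, 0, 0, 0, 0, 0, 0.9], "grip_force": 50}}

```text
time: 11.4
position: [0.5986, 0.2975, 0.1318]
tool_rot: [0.043, 0.995, 0.004, 0.091]
ft_force: [-0.7, -0.2, 1.5]
grip_width: 0.0219
```

Run:
```python
from h import *
from rig import robot
o,c=snap(robot,"w8");print(o["time"],toF(o["position"]),o["ft_force"],o["grip_width"])
print((F@Rn.from_quat(o["tool_rot"]).as_matrix()).round(4))
```

```text
11.4 [0.60974823 0.30300657 0.06849119] [-0.71818116 -0.23770582  1.4924382 ] 0.021856158719633426
[[-0.997   0.0772  0.0047]
 [ 0.0772  0.997   0.0018]
 [-0.0045  0.0022 -1.    ]]
```

View pics/w8.png

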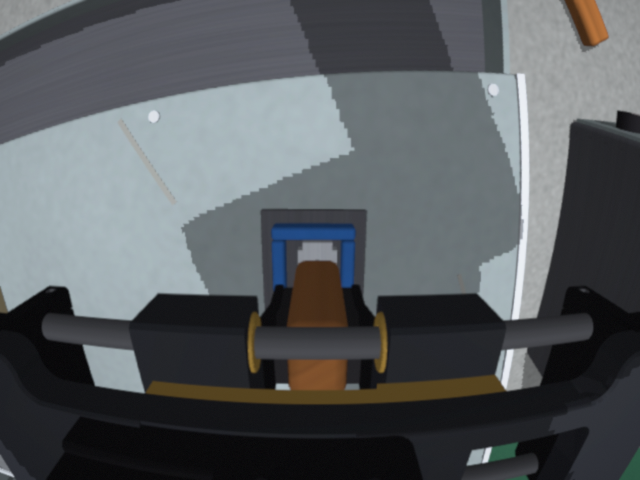

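>>> {"api": "move_arm", "payload": {"rows": [-0.8, 0, 5, 0, 0, 0, 0.9, -3, 0, 15, 0, 0, 0, 0.9, -5, 0, 30, 0, 0, 0, 0.9, -7, 0, 40, 0, 0, 0, 0.9, -4, 0, 25, 0, 0, 0, 0.9, 0, 0, 0, 0, 0, 0, 0.9]}}

```text
time: 12.05
position: [0.5807, 0.2985, 0.2522]
tool_rot: [0.043, 0.995, 0.006, 0.095]
ft_force: [1.0, -0.6, -1.6]
grip_width: 0.022
```

Run:
```python
from h import *
from rig import robot
o,c=snap(robot,"w9");print(o["time"],toF(o["position"]),o["ft_force"],o["grip_width"])
plan(toW([.674,-.0573,.172]),toolR(-.037,"y"),o["position"],o["tool_rot"])
```

```text
12.05 [0.6134088  0.30385936 0.19023384] [ 0.99821642 -0.59834809 -1.61026111] 0.021976667545291137
total [  59.5 -361.7   -7.2] [-0.0124  0.0138  0.0388] n 8 per [  7.44 -45.22  -0.91] [-0.0016  0.0017  0.0048]
```

View pics/w9.png

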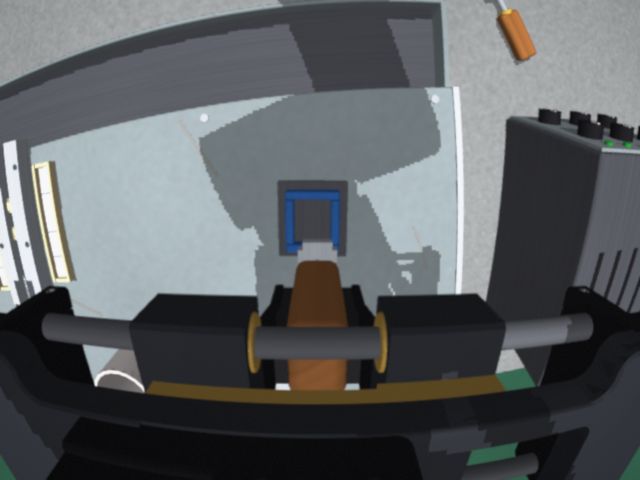

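>>> {"api": "move_arm", "payload": {"rows": [7.5, -45, -1, -0.0016, 0.0017, 0.0048, 0.9, 7.5, -45, -1, -0.0016, 0.0017, 0.0048, 0.9, 7.5, -45, -1, -0.0016, 0.0017, 0.0048, 0.9, 7.5, -45, -1, -0.0016, 0.0017, 0.0048, 0.9, 7.5, -45, -1, -0.0016, 0.0017, 0.0048, 0.9, 7.5, -45, -1, -0.0016, 0.0017, 0.0048, 0.9, 7.5, -45, -1, -0.0016, 0.0017, 0.0048, 0.9, 7, -45, 0, -0.0016, 0.0017, 0.0048, 0.9, 0, 0, 0, 0, 0, 0, 0.9, 0, 0, 0, 0, 0, 0, 0.9]}}

```text
time: 13.1
position: [0.637, -0.0638, 0.2372]
tool_rot: [0.025, 0.996, -0.0, 0.082]
ft_force: [-0.7, 0.9, -1.1]
grip_width: 0.0217
```

Run:
```python
from h import *
from rig import robot
o,c=snap(robot,"w10");print(o["time"],toF(o["position"]),o["ft_force"],o["grip_width"])
plan(toW([.674,-.0573,.172]),toolR(-.037,"y"),o["position"],o["tool_rot"])
cv2.imwrite("pics/w10o.png",wortho(c,.023,.46,.76,-.13,.02,4)[:,:][0:1200])
im=wortho(c,.023,.47,.70,-.13,.02,3.4);cv2.imwrite("pics/w10o.png",im[:780])
```

```text
13.1 [ 0.66946247 -0.05794794  0.16485815] [-0.72812475  0.86171461 -1.14746782] 0.021688124286981542
total [3.2 0.6 7.8] [ 0.0026 -0.0135  0.0042] n 1 per [3.21 0.62 7.83] [ 0.0026 -0.0135  0.0042]
```

View pics/w10.png

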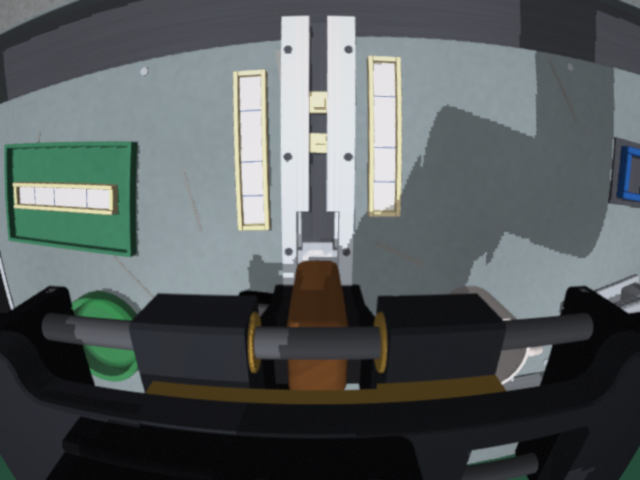

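View pics/w10o.png

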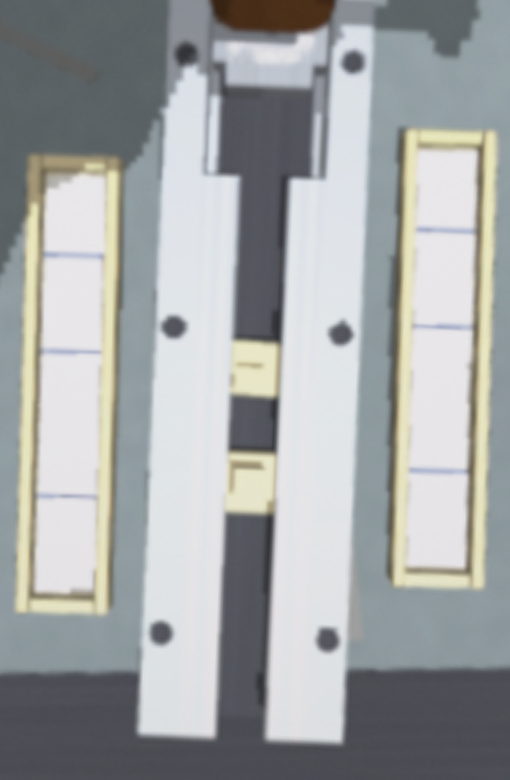

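Run:
```python
from h import *
from rig import robot
for f,y0 in(("w6",.3),("w9",.3),("w10",-.06)):
    c=dict(np.load(f+".npz"));P=toF(wworld(c)).reshape(-1,3)
    m=(np.abs(P[:,2])<.0035)&(P[:,0]>.52)&(P[:,0]<.68)&(np.abs(P[:,1]-y0)<.12)&(np.abs(P[:,1]-y0)>.04);print(f,m.sum(),np.median(P[m,2]))
o=robot.get_obs()
plan(toW([.676,-.0587,.085]),toolR(-.041,"y"),o["position"],o["tool_rot"],n=5)
```

```text
w6 24252 0.0009055389281129452
w9 25156 0.0008704783032009141
w10 19845 0.00030597422126405583
total [ 20.7  -2.3 -77.7] [ 0.0032 -0.0133 -0.0017] n 5 per [  4.14  -0.45 -15.54] [ 0.0006 -0.0027 -0.0003]
```

>>> {"api": "move_arm", "payload": {"rows": [4.2, -0.5, -15.5, 0.0006, -0.0027, -0.0003, 0.9, 4.2, -0.5, -15.5, 0.0006, -0.0027, -0.0003, 0.9, 4.2, -0.5, -15.5, 0.0006, -0.0027, -0.0003, 0.9, 4.2, -0.5, -15.5, 0.0006, -0.0027, -0.0003, 0.9, 0, 0, 0, 0, 0, 0, 0.9]}}

```text
time: 13.65
position: [0.6528, -0.0621, 0.1741]
tool_rot: [0.023, 0.996, 0.001, 0.086]
ft_force: [-1.4, 0.1, -1.6]
grip_width: 0.0217
```

Run:
```python
from h import *
from rig import robot
o,c=snap(robot,"w11");print(o["time"],toF(o["position"]),o["ft_force"],o["grip_width"])
plan(toW([.676,-.0587,.085]),toolR(-.041,"y"),o["position"],o["tool_rot"],n=1)
```

```text
13.65 [ 0.67379444 -0.05604367  0.10001662] [-1.38089375  0.06966609 -1.61121063] 0.0217256148780244
total [  4.8  -2.7 -14.4] [ 0.0003 -0.0053 -0.0041] n 1 per [  4.8   -2.7  -14.39] [ 0.0003 -0.0053 -0.0041]
```

View pics/w11.png

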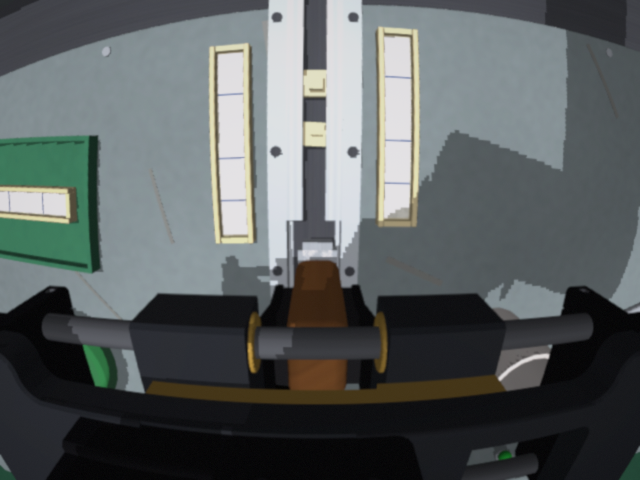

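Run:
```python
from h import *
from rig import robot
for i in range(5):
    o=robot.get_obs();print(o["time"],toF(o["position"]).round(5),Rn.from_quat(o["tool_rot"]).as_rotvec().round(4),o["ft_force"].round(2),o["q"].round(4));robot.camera("wrist")
```

```text
13.7 [ 0.67476 -0.05643  0.10127] [0.0686 2.9663 0.003 ] [ 0.66  0.69 -1.53] [-0.2876  0.5604  1.5385  0.0617  0.8756 -1.8477]
13.75 [ 0.67579 -0.05696  0.10231] [6.8900e-02 2.9638e+00 1.9000e-03] [ 0.27 -0.2  -1.12] [-0.288   0.5591  1.5373  0.0616  0.8755 -1.8477]
13.8 [ 0.6765  -0.05742  0.10303] [6.9300e-02 2.9621e+00 1.1000e-03] [-0.7  -0.27 -1.6 ] [-0.2884  0.5583  1.5365  0.0616  0.8753 -1.8478]
13.85 [ 0.67691 -0.05778  0.10344] [6.970e-02 2.961e+00 5.000e-04] [-0.4   0.58 -1.47] [-0.2888  0.5578  1.536   0.0616  0.8752 -1.8478]
13.9 [ 0.67709 -0.05808  0.10367] [7.0200e-02 2.9605e+00 3.0000e-04] [ 0.96 -0.12 -1.37] [-0.2892  0.5575  1.5358  0.0615  0.8751 -1.8479]
```

Run:
```python
from h import *
from rig import robot
o=robot.get_obs()
plan(toW([.676,-.0588,.076]),toolR(-.041,"y"),o["position"],o["tool_rot"],n=3)
```

```text
total [  3.8  -0.5 -27.5] [ 0.003   0.0029 -0.0022] n 3 per [ 1.26 -0.18 -9.16] [ 0.001   0.001  -0.0007]
```

>>> {"api": "move_arm", "payload": {"rows": [1.3, -0.2, -9, 0.001, 0.001, -0.0007, 0.9, 1.3, -0.2, -9, 0.001, 0.001, -0.0007, 0.9, 1.3, -0.2, -9, 0.001, 0.001, -0.0007, 0.9, 0, 0, 0, 0, 0, 0, 0.9, 0, 0, 0, 0, 0, 0, 0.9, 0, 0, 0, 0, 0, 0, 0.9]}}

```text
time: 14.55
position: [0.6591, -0.0654, 0.1503]
tool_rot: [0.025, 0.996, 0.002, 0.088]
ft_force: [-1.0, 0.5, -1.2]
grip_width: 0.0221
```

Run:
```python
from h import *
from rig import robot
o,c=snap(robot,"w12");print(o["time"],toF(o["position"]),o["ft_force"],o["grip_width"])
plan(toW([.676,-.0587,.0704]),toolR(-.041,"y"),o["position"],o["tool_rot"],n=1)
im=c["color"][100:320,200:440,::-1];cv2.imwrite("pics/w12c.png",cv2.resize(im,None,fx=3,fy=2.7,interpolation=cv2.INTER_CUBIC))
```

```text
14.55 [ 0.67581214 -0.05930282  0.07544545] [-0.97511349  0.52373197 -1.21423516] 0.022135843940341973
total [ 1.1  0.6 -4.9] [-0.0004 -0.0015  0.0006] n 1 per [ 1.08  0.59 -4.93] [-0.0004 -0.0015  0.0006]
```

View pics/w12c.png

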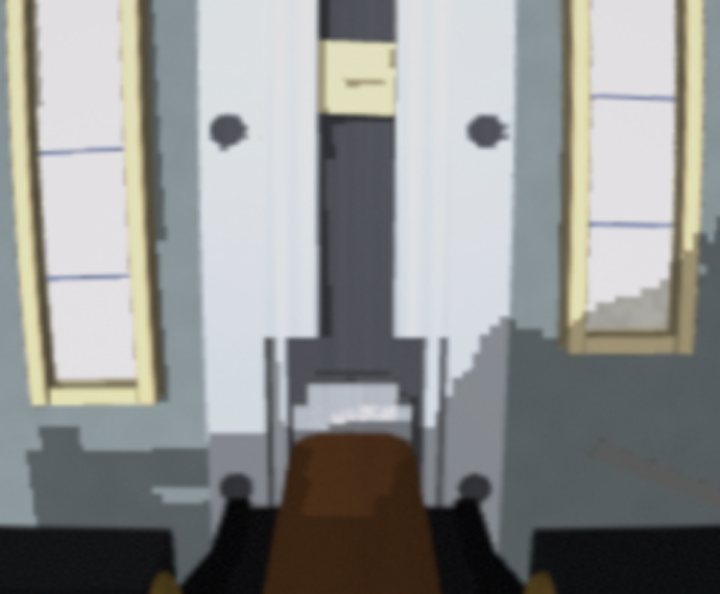

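>>> {"api": "move_arm", "payload": {"rows": [0.5, 0.6, -2.5, 0, 0, 0, 0.9, 0.5, 0.3, -2.5, 0, 0, 0, 0.9, 0, 0, 0, 0, 0, 0, 0.9, 0, 0, 0, 0, 0, 0, 0.9, 0, 0, 0, 0, 0, 0, 0.9]}}

```text
time: 15.1
position: [0.6599, -0.0644, 0.1453]
tool_rot: [0.025, 0.996, 0.002, 0.088]
ft_force: [0.4, 0.3, -2.3]
grip_width: 0.0214
```

Run:
```python
from h import *
from rig import robot
o,c=snap(robot,"w13");print(o["time"],toF(o["position"]),o["ft_force"],o["grip_width"])
im=c["color"][100:320,200:440,::-1];cv2.imwrite("pics/w13c.png",cv2.resize(im,None,fx=3,fy=2.7,interpolation=cv2.INTER_CUBIC))
x,y,_=toF(o["position"])
for tx in(.14,.0):
    X=.483+.001+tx;plan(toW([X,-.0509-.0405*(X-.483),.0704]),toolR(-.041,"y"),o["position"],o["tool_rot"],n=10)
```

```text
15.1 [ 0.67577856 -0.05828312  0.07039198] [ 0.38862722  0.28648614 -2.30694176] 0.021409892067349362
total [-50.9   2.1  -9.1] [-0.0004 -0.0016  0.0004] n 10 per [-5.09  0.21 -0.91] [-0.     -0.0002  0.    ]
total [-188.7    9.1  -33.9] [-0.0004 -0.0016  0.0004] n 10 per [-18.87   0.91  -3.39] [-0.     -0.0002  0.    ]
```

View pics/w13c.png

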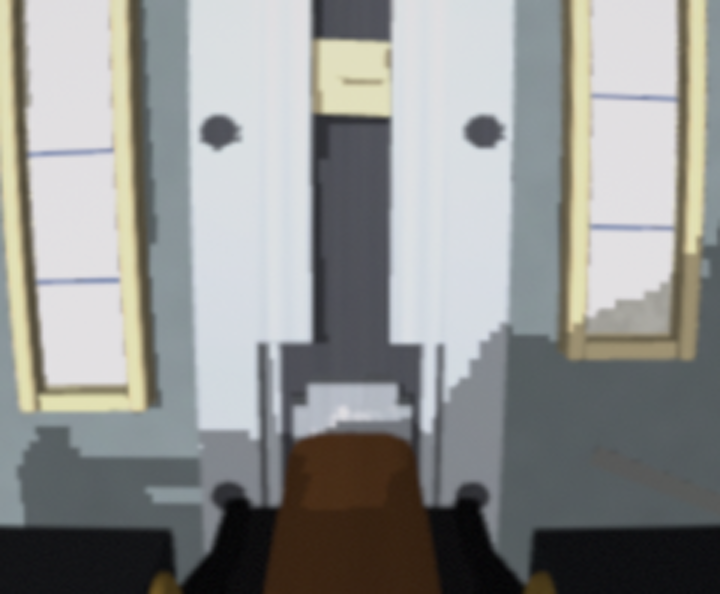

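>>> {"api": "move_arm", "payload": {"rows": [-6, 0.3, -1.08, 0, 0, 0, 0.9, -6, 0.3, -1.08, 0, 0, 0, 0.9, -6, 0.3, -1.08, 0, 0, 0, 0.9, -6, 0.3, -1.08, 0, 0, 0, 0.9, 0, 0, 0, 0, 0, 0, 0.9, 0, 0, 0, 0, 0, 0, 0.9, 0, 0, 0, 0, 0, 0, 0.9], "grip_force": 58}}

```text
time: 15.85
position: [0.6364, -0.0633, 0.1412]
tool_rot: [0.025, 0.996, 0.001, 0.088]
ft_force: [-0.2, 0.3, -1.6]
grip_width: 0.0219
```

Run:
```python
from h import *
from rig import robot
o,c=snap(robot,"w14");p=toF(o["position"]);print(o["time"],p,o["ft_force"],o["grip_width"],"dy",p[1]-(-.0506-.0405*(p[0]-.483)))
im=c["color"][100:320,200:440,::-1];cv2.imwrite("pics/w14c.png",cv2.resize(im,None,fx=3,fy=2.7,interpolation=cv2.INTER_CUBIC))
```

```text
15.85 [ 0.65183304 -0.0574738   0.07047764] [-0.19193063  0.3149963  -1.61099178] 0.021929689713181114 dy -3.6059465244375755e-05
```

View pics/w14c.png

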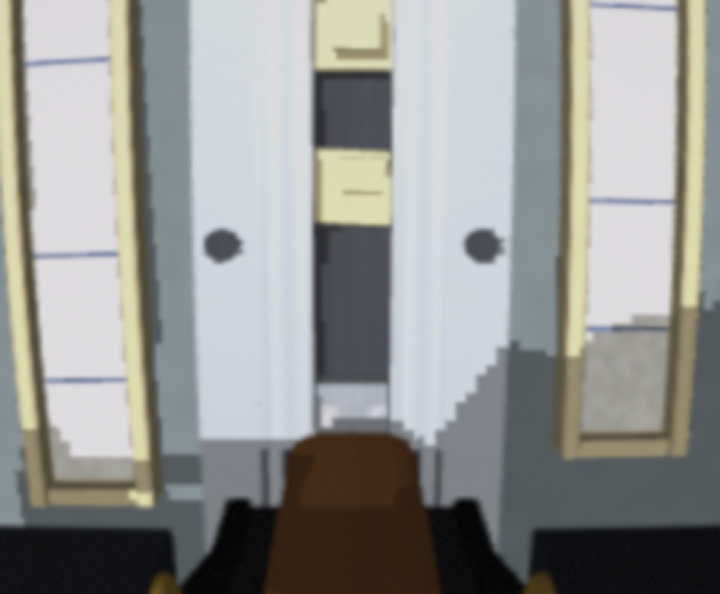

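>>> {"api": "move_arm", "payload": {"rows": [-8, 0.4, -1.43, 0, 0, 0, 0.9, -10, 0.5, -1.8, 0, 0, 0, 0.9, -10, 0.5, -1.8, 0, 0, 0, 0.9, -10, 0.5, -1.8, 0, 0, 0, 0.9, -10, 0.5, -1.8, 0, 0, 0, 0.9, -10, 0.5, -1.8, 0, 0, 0, 0.9, -10, 0.5, -1.8, 0, 0, 0, 0.9, -8, 0.4, -1.43, 0, 0, 0, 0.9, 0, 0, 0, 0, 0, 0, 0.9, 0, 0, 0, 0, 0, 0, 0.9, 0, 0, 0, 0, 0, 0, 0.9]}}

```text
time: 17.0
position: [0.5607, -0.0596, 0.1275]
tool_rot: [0.025, 0.996, 0.001, 0.088]
ft_force: [-0.5, 0.8, -1.7]
grip_width: 0.0219
```

Run:
```python
from h import *
from rig import robot
o,c=snap(robot,"w15");p=toF(o["position"]);print(o["time"],p,o["ft_force"],o["grip_width"],"dy",p[1]-(-.0506-.0405*(p[0]-.483)))
im=c["color"][0:320,160:480,::-1];cv2.imwrite("pics/w15c.png",cv2.resize(im,None,fx=2,fy=1.8,interpolation=cv2.INTER_CUBIC))
X=.483-.004
plan(toW([X,-.0506-.0405*(X-.483),.0704]),toolR(-.041,"y"),o["position"],o["tool_rot"],n=10)
```

```text
17.0 [ 0.57494115 -0.05448788  0.07043658] [-0.53473875  0.81786573 -1.72616563] 0.02194150487126263 dy -0.00016426108451930016
total [-94.4   4.9 -17. ] [-0.     -0.0004  0.0006] n 10 per [-9.44  0.49 -1.7 ] [-0.     -0.      0.0001]
```

View pics/w15c.png

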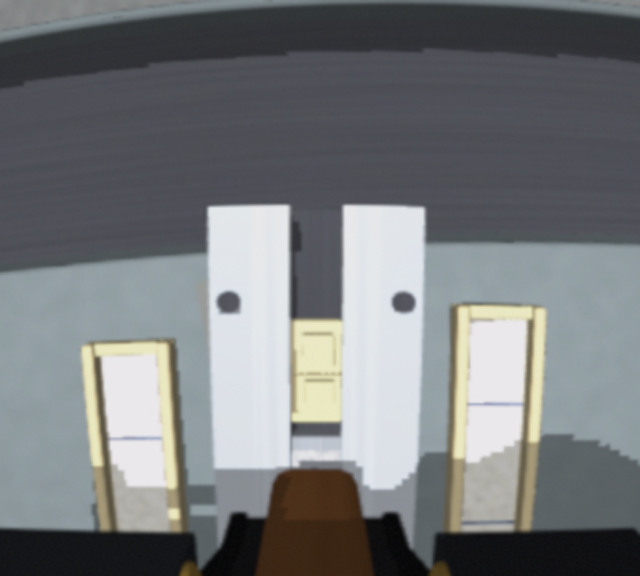

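Both scraps are bunched and sliding, with no significant force. I push on to the open end.

>>> {"api": "move_arm", "payload": {"rows": [-8, 0.4, -1.43, 0, 0, 0, 0.9, -9.5, 0.5, -1.7, 0, 0, 0, 0.9, -9.5, 0.5, -1.7, 0, 0, 0, 0.9, -9.5, 0.5, -1.7, 0, 0, 0, 0.9, -9.5, 0.5, -1.7, 0, 0, 0, 0.9, -9.5, 0.5, -1.7, 0, 0, 0, 0.9, -9.5, 0.5, -1.7, 0, 0, 0, 0.9, -9.5, 0.5, -1.7, 0, 0, 0, 0.9, -9, 0.5, -1.7, 0, 0, 0, 0.9, -7, 0.4, -1.2, 0, 0, 0, 0.9, 0, 0, 0, 0, 0, 0, 0.9, 0, 0, 0, 0, 0, 0, 0.9]}}

```text
time: 18.25
position: [0.4697, -0.0548, 0.1111]
tool_rot: [0.025, 0.996, 0.001, 0.088]
ft_force: [-0.2, -0.5, -1.3]
grip_width: 0.0218
```

Run:
```python
from h import *
from rig import robot
o,c=snap(robot,"w16");p=toF(o["position"]);print(o["time"],p,o["ft_force"],o["grip_width"],"dy",p[1]-(-.0506-.0405*(p[0]-.483)))
im=c["color"][0:320,160:480,::-1];cv2.imwrite("pics/w16c.png",cv2.resize(im,None,fx=2,fy=1.8,interpolation=cv2.INTER_CUBIC))
c=robot.camera("side");cv2.imwrite("pics/side2.png",cv2.resize(c["color"][200:380,260:500,::-1],None,fx=3,fy=3,interpolation=cv2.INTER_CUBIC))
```

```text
18.25 [ 0.48245003 -0.05046972  0.07036391] [-0.1550132  -0.48535398 -1.28681011] 0.021754268192526172 dy 0.00010800383816484543
```

View pics/w16c.png

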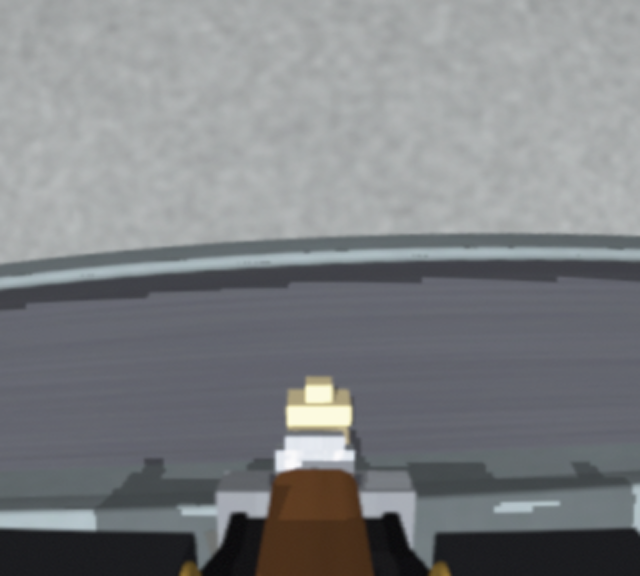

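View pics/side2.png

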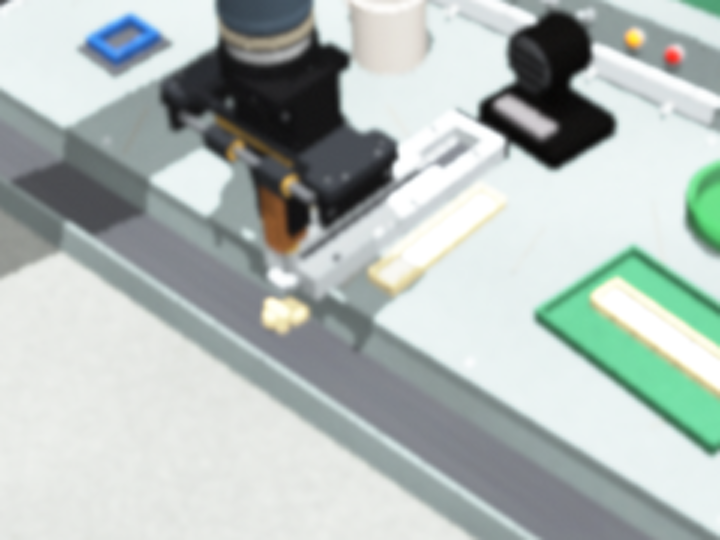

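>>> {"api": "move_arm", "payload": {"rows": [10, -0.5, 1.8, 0, 0, 0, 0.9, 10, -0.5, 1.8, 0, 0, 0, 0.9, 10, -0.5, 1.8, 0, 0, 0, 0.9, 10, -0.5, 1.8, 0, 0, 0, 0.9, 0, 0, 0, 0, 0, 0, 0.9, 0, 0, 0, 0, 0, 0, 0.9]}}

```text
time: 18.95
position: [0.5095, -0.0564, 0.1181]
tool_rot: [0.025, 0.996, 0.002, 0.088]
ft_force: [-0.8, 0.5, -1.2]
grip_width: 0.0218
```

Run:
```python
from h import *
from rig import robot
o,c=snap(robot,"w17");p=toF(o["position"]);print(o["time"],p,o["ft_force"],o["grip_width"],"dy",p[1]-(-.0506-.0405*(p[0]-.483)))
im=c["color"][0:320,160:480,::-1];cv2.imwrite("pics/w17c.png",cv2.resize(im,None,fx=2,fy=1.8,interpolation=cv2.INTER_CUBIC))
W=wworld(c);C=c["color"].astype(int)
m=(C[...,0]>C[...,2]+25)&(W[...,0]>.38)&(W[...,0]<.5)&(np.abs(W[...,1]+.06)<.1)&(W[...,2]<.045)
q=W[m];print(len(q),np.percentile(q,[1,50,99],axis=0).round(4) if len(q) else 0)
s=robot.camera("scene");cv2.imwrite("pics/s2.png",cv2.resize(s["color"][200:330,160:320,::-1],None,fx=4.5,fy=4.5,interpolation=cv2.INTER_CUBIC))
```

```text
18.95 [ 0.52280916 -0.05170674  0.0702483 ] [-0.78327841  0.53426476 -1.241854  ] 0.02175066358364276 dy 0.0005055263482518987
1347 [[ 0.4594 -0.065   0.0027]
 [ 0.4744 -0.0529  0.0155]
 [ 0.4929 -0.0421  0.0223]]
```

View pics/w17c.png

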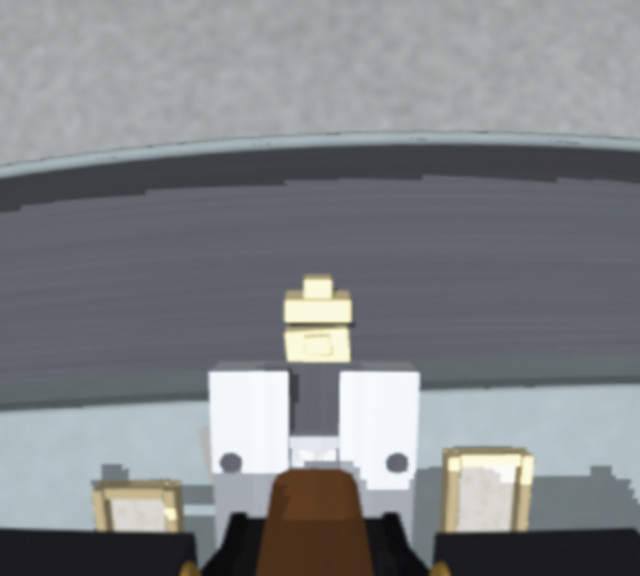

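View pics/s2.png

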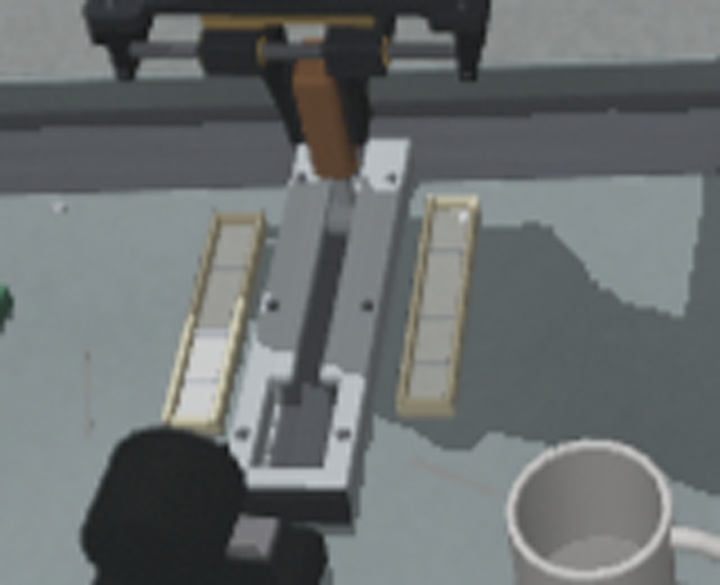

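Both scraps lie in the trough: visible tops are at or below 22 mm and x is inside it. I retreat to the loading gap.

>>> {"api": "move_arm", "payload": {"rows": [8, -0.6, 1.44, 0, 0, 0, 0.9, 13, -0.7, 2.34, 0, 0, 0, 0.9, 14, -0.72, 2.5, 0, 0, 0, 0.9, 14, -0.72, 2.5, 0, 0, 0, 0.9, 14, -0.72, 2.5, 0, 0, 0, 0.9, 14, -0.72, 2.5, 0, 0, 0, 0.9, 14, -0.72, 2.5, 0, 0, 0, 0.9, 14, -0.72, 2.5, 0, 0, 0, 0.9, 14, -0.72, 2.5, 0, 0, 0, 0.9, 14, -0.72, 2.5, 0, 0, 0, 0.9, 11, -0.5, 2, 0, 0, 0, 0.9, 7, -0.3, 1.2, 0, 0, 0, 0.9]}}

```text
time: 20.25
position: [0.6615, -0.0646, 0.1453]
tool_rot: [0.025, 0.996, 0.001, 0.088]
ft_force: [-0.1, -1.0, -1.7]
grip_width: 0.022
```

>>> {"api": "move_arm", "payload": {"rows": [0, 0, 0, 0, 0, 0, 0.9, 0, 0, 0, 0, 0, 0, 0.9, 0, 0, 0, 0, 0, 0, 0.9]}}

```text
time: 20.55
position: [0.6594, -0.0642, 0.1448]
tool_rot: [0.025, 0.996, 0.002, 0.087]
ft_force: [0.1, -0.4, -1.3]
grip_width: 0.0216
```

Run:
```python
from h import *
from rig import robot
o,c=snap(robot,"w18");p=toF(o["position"]);print(o["time"],p,o["ft_force"],o["grip_width"],"dy",p[1]-(-.0506-.0405*(p[0]-.483)))
im=c["color"][100:320,200:440,::-1];cv2.imwrite("pics/w18c.png",cv2.resize(im,None,fx=3,fy=2.7,interpolation=cv2.INTER_CUBIC))
```

```text
20.55 [ 0.67516845 -0.05813015  0.07001878] [ 0.088251   -0.44179871 -1.27355794] 0.021634613391336755 dy 0.0002526739331107433
```

View pics/w18c.png

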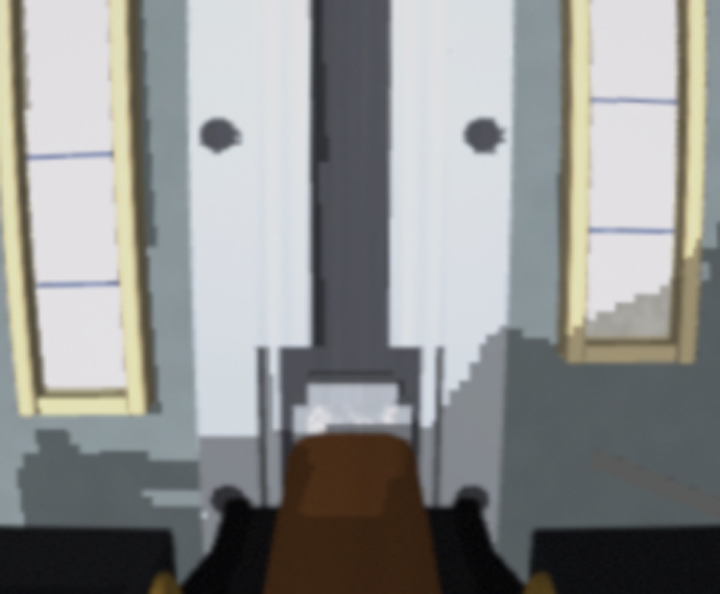

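>>> {"api": "move_arm", "payload": {"rows": [-1.8, 0, 10, 0, 0, 0, 0.9, -3.6, 0, 20, 0, 0, 0, 0.9, -7, 0, 39, 0, 0, 0, 0.9, -7, 0, 39, 0, 0, 0, 0.9]}}

```text
time: 21.0
position: [0.6399, -0.0643, 0.2542]
tool_rot: [0.025, 0.996, 0.002, 0.087]
ft_force: [0.4, -0.5, -1.2]
grip_width: 0.0214
```

Run:
```python
from h import *
from rig import robot
o=robot.get_obs();print(toF(o["position"]))
plan(toW([.6123,.3005,.175]),toolR(-.077,"y"),o["position"],o["tool_rot"],n=9)
```

```text
[ 0.67531294 -0.05839011  0.18108411]
total [-57.6 359.4 -17.1] [ 0.0053 -0.0035 -0.0348] n 9 per [-6.4  39.94 -1.9 ] [ 0.0006 -0.0004 -0.0039]
```

>>> {"api": "move_arm", "payload": {"rows": [-6.4, 30, -1, 0.0006, -0.0004, -0.0039, 0.9, -6.4, 41, -1.5, 0.0006, -0.0004, -0.0039, 0.9, -6.4, 41, -1.5, 0.0006, -0.0004, -0.0039, 0.9, -6.4, 41, -1.5, 0.0006, -0.0004, -0.0039, 0.9, -6.4, 41, -1.5, 0.0006, -0.0004, -0.0039, 0.9, -6.4, 41, -1.5, 0.0006, -0.0004, -0.0039, 0.9, -6.4, 41, -1.5, 0.0006, -0.0004, -0.0039, 0.9, -6.4, 41, -1.5, 0.0006, -0.0004, -0.0039, 0.9, -6.4, 41, -1.5, 0.0006, -0.0004, -0.0039, 0.9, 0, 0, 0, 0, 0, 0, 0.9, 0, 0, 0, 0, 0, 0, 0.9, 0, 0, 0, 0, 0, 0, 0.9]}}

```text
time: 22.2
position: [0.5834, 0.2927, 0.2406]
tool_rot: [0.043, 0.995, 0.003, 0.09]
ft_force: [-0.2, 0.1, -2.6]
grip_width: 0.0216
```

Run:
```python
from h import *
from rig import robot
o,c=snap(robot,"w19");p=toF(o["position"]);print(o["time"],p,o["ft_force"],o["grip_width"])
cv2.imwrite("pics/w19o.png",wortho(c,.018,.54,.68,.22,.37,4))
plan(toW([.6123,.3005,.09]),toolR(-.077,"y"),o["position"],o["tool_rot"],n=6)
```

```text
22.2 [0.61402492 0.29801318 0.17829604] [-0.16191162  0.10437246 -2.60444315] 0.021585721743388898
total [ 13.9   2.4 -87.2] [0.001  0.002  0.0007] n 6 per [  2.32   0.39 -14.54] [0.0002 0.0003 0.0001]
```

View pics/w19o.png

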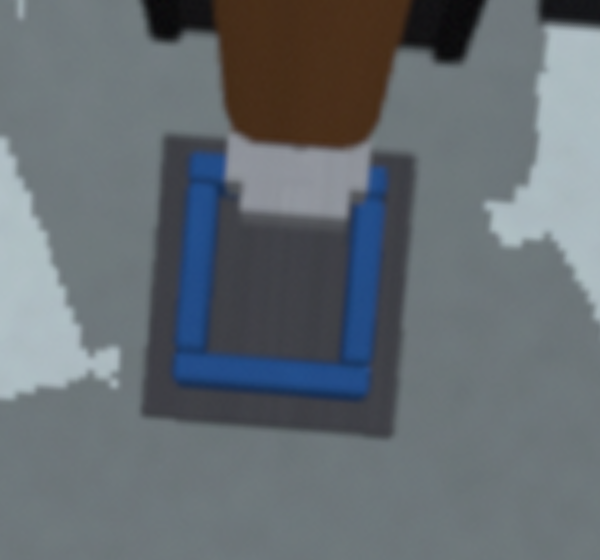

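>>> {"api": "move_arm", "payload": {"rows": [2.3, 0.6, -14.5, 0, 0, 0, 0.9, 2.3, 0.6, -14.5, 0, 0, 0, 0.9, 2.3, 0.6, -14.5, 0, 0, 0, 0.9, 2.3, 0.6, -14.5, 0, 0, 0, 0.9, 2.3, 0, -14.5, 0, 0, 0, 0.9, 2.3, 0, -14.5, 0, 0, 0, 0.9, 0, 0, 0, 0, 0, 0, 0.9, 0, 0, 0, 0, 0, 0, 0.9, 0, 0, 0, 0, 0, 0, 0.9]}}

```text
time: 23.15
position: [0.5977, 0.2962, 0.1539]
tool_rot: [0.043, 0.995, 0.003, 0.09]
ft_force: [-0.3, 0.2, -1.4]
grip_width: 0.0221
```

Run:
```python
from h import *
from rig import robot
o,c=snap(robot,"w20");p=toF(o["position"]);print(o["time"],p,o["ft_force"],o["grip_width"])
plan(toW([.6123,.3003,.0695]),toolR(-.077,"y"),o["position"],o["tool_rot"],n=2)
im=c["color"][180:320,230:410,::-1];cv2.imwrite("pics/w20c.png",cv2.resize(im,None,fx=4,fy=4,interpolation=cv2.INTER_CUBIC))
```

```text
23.15 [0.61282144 0.30172198 0.09045187] [-0.31332049  0.1563235  -1.3712668 ] 0.022062949033872365
total [  3.2  -1.5 -20.7] [0.     0.0033 0.    ] n 2 per [  1.59  -0.73 -10.36] [0.     0.0016 0.    ]
```

View pics/w20c.png

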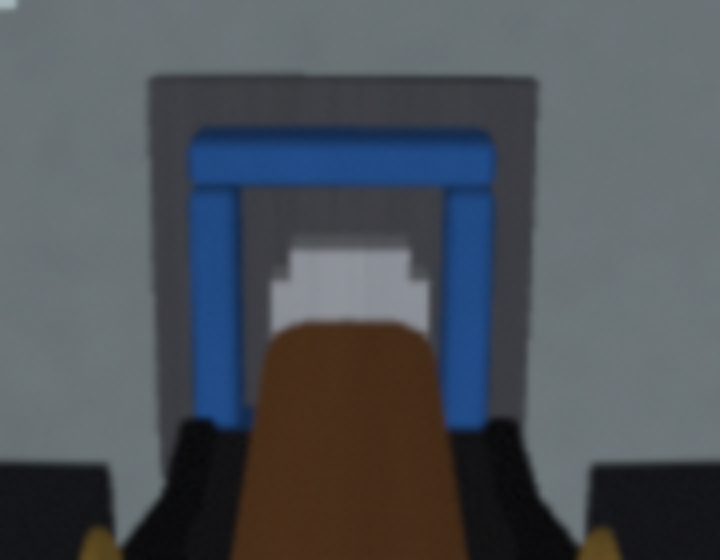

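>>> {"api": "move_arm", "payload": {"rows": [1.6, -0.8, -10, 0, 0.0016, 0, 0.9, 1.4, -0.7, -8.5, 0, 0.0016, 0, 0.9, 0, 0, 0, 0, 0, 0, 0.9, 0, 0, 0, 0, 0, 0, 0.9, 0, 0, 0, 0, 0, 0, 0.9]}}

```text
time: 23.7
position: [0.6004, 0.2945, 0.1347]
tool_rot: [0.043, 0.995, 0.003, 0.088]
ft_force: [0.5, -0.7, -2.5]
grip_width: 0.0216
```

Run:
```python
from h import *
from rig import robot
o,c=snap(robot,"w21");p=toF(o["position"]);print(o["time"],p,o["ft_force"],o["grip_width"])
im=c["color"][180:320,230:410,::-1];cv2.imwrite("pics/w21c.png",cv2.resize(im,None,fx=4,fy=4,interpolation=cv2.INTER_CUBIC))
```

```text
23.7 [0.61201741 0.30001607 0.0710881 ] [ 0.54658822 -0.72947528 -2.48243091] 0.021644281976403258
```

View pics/w21c.png

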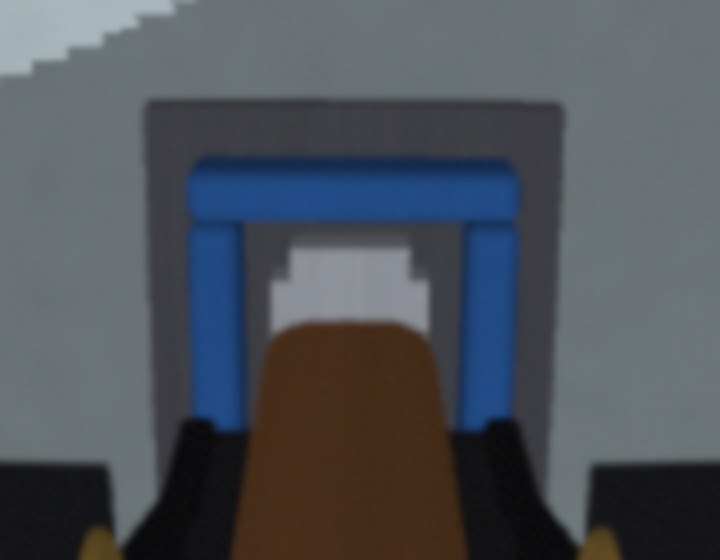

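>>> {"api": "move_arm", "payload": {"rows": [0.2, 0, -1.2, 0, 0, 0, 0.9, 0.2, 0, -1.0, 0, 0, 0, 0.9, 0, 0, 0, 0, 0, 0, 0.9, 0, 0, 0, 0, 0, 0, 0.9]}}

```text
time: 24.15
position: [0.6006, 0.2945, 0.1325]
tool_rot: [0.043, 0.995, 0.003, 0.088]
ft_force: [0.1, 0.6, -1.6]
grip_width: 0.0215
```

Run:
```python
from h import *
from rig import robot
o=robot.get_obs();p=toF(o["position"]);print(o["time"],p,o["ft_force"],o["grip_width"])
print((F@Rn.from_quat(o["tool_rot"]).as_matrix()).round(4))
```

```text
24.15 [0.61183387 0.29998254 0.06887128] [ 0.06615513  0.55453184 -1.59225396] 0.02154975706818423
[[-9.97e-01  7.70e-02 -1.40e-03]
 [ 7.70e-02  9.97e-01 -5.00e-04]
 [ 1.30e-03 -7.00e-04 -1.00e+00]]
```

Within about 0.5 mm of the floor. I open gently and back off along the face normal.

>>> {"api": "move_arm", "payload": {"rows": [0.1, 0, -0.5, 0, 0, 0, 0.9, 0, 0, 0, 0, 0, 0, 0.9, 0, 0, 0, 0, 0, 0, 0.72, 0, 0, 0, 0, 0, 0, 0.65, 0, 0, 0, 0, 0, 0, 0.4, 0, 0, 0, 0, 0, 0, 0.3, 0, 0, 0, 0, 0, 0, 0.3]}}

```text
time: 24.85
position: [0.6008, 0.2945, 0.1321]
tool_rot: [0.043, 0.995, 0.003, 0.088]
ft_force: [0.1, 0.2, 0.5]
grip_width: 0.0472
```

Run:
```python
from h import *
from rig import robot
o,c=snap(robot,"w22");p=toF(o["position"]);print(o["time"],p,o["ft_force"],o["grip_width"])
```

```text
24.85 [0.61198898 0.30001499 0.06840784] [0.07449302 0.2389343  0.49029918] 0.04719067626050356
```

View pics/w22.png

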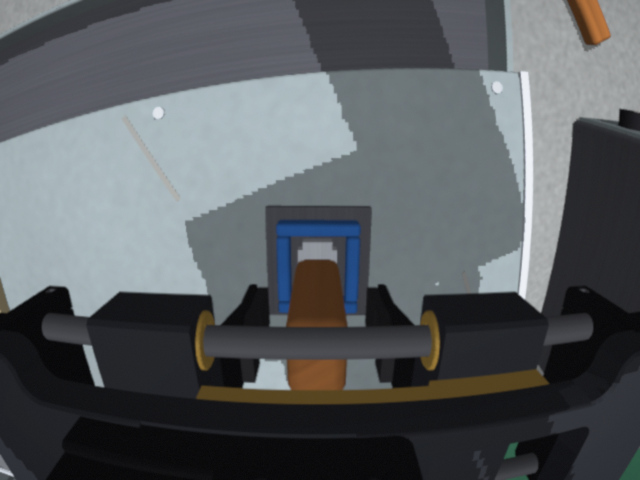

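Released, standing. I retract along the normal.

>>> {"api": "move_arm", "payload": {"rows": [-2, 0, 11, 0, 0, 0, 0.3, -5, 0, 28, 0, 0, 0, 0.3, -7, 0, 40, 0, 0, 0, 0.3, -7, 0, 40, 0, 0, 0, 0.2, -4, 0, 40, 0, 0, 0, 0.2, -30, -30, 20, 0, 0, 0, 0.2, -30, -30, 0, 0, 0, 0, 0.2, 0, 0, 0, 0, 0, 0, 0.2, 0, 0, 0, 0, 0, 0, 0.2, 0, 0, 0, 0, 0, 0, 0.2]}}

```text
time: 25.9
position: [0.5169, 0.235, 0.3118]
tool_rot: [0.043, 0.995, 0.003, 0.089]
ft_force: [0.0, -0.1, -0.4]
grip_width: 0.069
```

Run:
```python
from h import *
from rig import robot
o,c=snap(robot,"w23");p=toF(o["position"]);print(o["time"],p,o["ft_force"],o["grip_width"])
s0=dict(np.load("scene0.npz"))
for nm in("scene","side"):
    s=robot.camera(nm);cv2.imwrite(f"pics/{nm}9.png",s["color"][:,:,::-1])
    P=toF(world(s)).reshape(-1,3);C=s["color"].reshape(-1,3).astype(int)
    br=(C[:,0]>1.5*C[:,2])&(P[:,0]>.5)&(P[:,0]<.75)&(P[:,1]>.2)&(P[:,1]<.4)&(P[:,2]>.045)
    q=P[br];
    for lo,hi in((.05,.08),(.08,.11),(.11,.13)):
        k=q[(q[:,2]>lo)&(q[:,2]<hi)];print(nm,lo,len(k),k.mean(0).round(4))
    W=world(s).reshape(-1,3);m=(C[:,0]>C[:,2]+25)&(W[:,0]>.38)&(W[:,0]<.5)&(np.abs(W[:,1]+.06)<.08)&(W[:,2]<.05);q=W[m];print(len(q),np.percentile(q,[2,50,98],axis=0).round(3) if len(q) else 0)
```

```text
25.9 [0.5616444  0.23972013 0.26005836] [ 0.02894356 -0.12646739 -0.35367922] 0.06898771095899081
scene 0.05 81 [0.6261 0.2954 0.0658]
scene 0.08 99 [0.6254 0.2943 0.0952]
scene 0.11 127 [0.6157 0.2962 0.1182]
0 0
side 0.05 92 [0.6047 0.2911 0.0649]
side 0.08 92 [0.6044 0.2908 0.0951]
side 0.11 66 [0.6056 0.2943 0.1176]
112 [[ 0.457 -0.067  0.002]
 [ 0.469 -0.059  0.012]
 [ 0.497 -0.031  0.022]]
```

View pics/scene9.png

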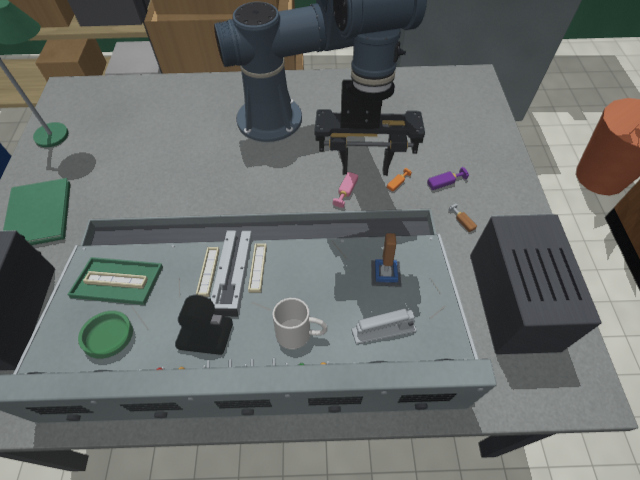

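View pics/side9.png

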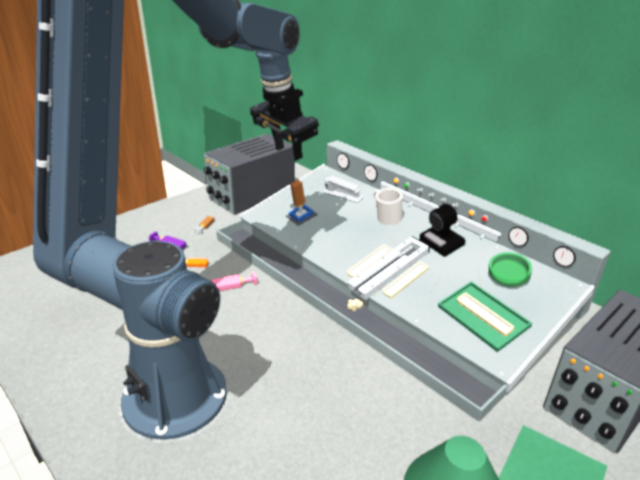

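View pics/w23.png

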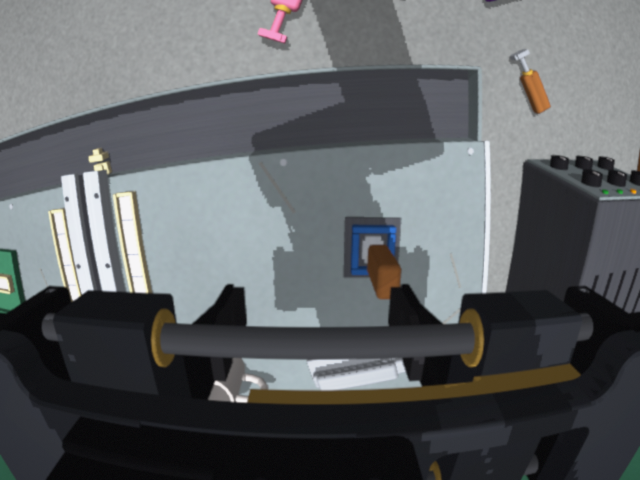

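Run:
```python
from rig import robot
print(robot.hand_in()); print(robot.get_obs()["time"])
```

```text
the job is handed in; nothing more can be done
None
the job is handed in; nothing more can be done
```

I did the job in one pass and handed it in at about 26 s; hand-in gives no verdict, so what follows rests on my own checks.

**What I did:** I laid the strip holder flat in the green tray. I took the larger brown scraper from its rest, let it into the track at the loading gap and pushed both broken feet out of the lower end. Then I brought it back through the slot and gap and stood it in its rest.

**Last checks:**
- **Holder:** it lay flat and central in the tray. Its measured centre was about 1–3 mm from my estimate of the tray's centre.
- **Broken feet:** both are in the trough, with their tops at or below about 22 mm above the table. They lie close together just below the track's end.
- **Scraper:** it stands upright in the well with the gripper clear of everything, and the foot was released about 0.5 mm or less from the well floor.
- **Spares, microphone, mug, stapler and ashtray:** by eye they look unmoved against the first pictures. I did not measure their shift.

**What disagreed:** the scene and side cameras differed by a few mm, up to about 2 cm for the partly visible grip of the standing scraper. I went by the wrist camera instead. The scene camera could not see the feet in the trough at the end, because its view was blocked. Their heights come from the wrist and side depth.

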